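# Fit up a tube header for tacking

### The job

Get this tube header ready for tacking: the yellow bridge gauge left in the blue nest and the red square gauge on the table must both be pressed fully home in their matching cutouts in the foam insert. Seat the steel header plate flat and square on the rails of the nest's pocket, then swing the yellow keeper arm over it fully to its stop, and only after that drop every copper tube on the table, one per bore, through the plate until it stands upright on the nest floor. Leave the brush, spray can, hammer and offcut where they are.

Things in the scene. Friction and masses are not known exactly. Their poses are not given: they have to be found in the camera images.
- nest: Blue fit-up nest fixed to the table, 198 x 132 mm. Origin: centre of underside; x along its length, z up. Open-topped pocket 174 x 108 mm, walls 9 mm thick, tops 32 mm above the table. Three rails along x, tops 24 mm up: on the centre line (20 mm wide) and against each long wall (10 mm wide). Between them two channels 34 mm wide, centred on y = +28 and -28 mm, floor 8 mm above the table.
- nest_seat (a point): Centre of the pocket at rail-top height (24 mm above the table), where the middle of the plate's underside belongs; axes as nest.
- keeper_pivot (a point): Vertical pivot of the keeper arm, beside the nest's +y long wall at (0, 78) mm in the nest frame, 33.5 mm above the table; axes as nest.
- keeper (a joint): Yellow swing arm, 18 mm wide, 50 mm long, on a vertical pivot; light friction, stays where left. 0 = fully open, pointing 0.53 rad from nest +x towards +y. Grows clockwise seen from above, to its stop at 2.10 rad, pointing along nest -y with its tip over the plate's edge. Underside 33.5, top 43.5 mm above the table (3.5 mm over a seated plate).
- keeper_knob (a point): Middle of the black upright round knob on the keeper arm, 34 mm from the pivot: 18 mm diameter, from 43.5 to 79.5 mm above the table; this point at 61.5 mm.
- plate_lug (a point): Steel header plate, 170 x 104 x 6 mm, 0.7 kg, lying flat, four bores, and an upright lug in its middle: 40 mm long (x), 12 mm thick (y), 36 mm tall above the plate. This point: centre of the lug, 24 mm above the plate's underside; x along the 170 mm length, z up. Fits the pocket either way round, 2 mm play all round, and rests on the rails, its top 30 mm above the table.
- bore0 (a point): Centre of a bore in the plate at its upper face, at (56, 28) mm in plate axes from the lug; 31 mm diameter, right through.
- bore1 (a point): Centre of a bore in the plate at its upper face, at (56, -28) mm in plate axes from the lug; 31 mm diameter, right through.
- bore2 (a point): Centre of a bore in the plate at its upper face, at (-56, 28) mm in plate axes from the lug; 31 mm diameter, right through.
- bore3 (a point): Centre of a bore in the plate at its upper face, at (-56, -28) mm in plate axes from the lug; 31 mm diameter, right through.
- tube0_mid (a point): Copper tube, 28 mm outside diameter, 23 mm inside, 85 mm long, 90 g, standing upright on the table at the start, in a loose row along world y, about 80 mm apart. This point: its centre, half-way up, on the axis; z along the axis. Home in a bore it stands on the channel floor of the nest, its centre 50.5 mm above the table. May be absent.
- tube1_mid (a point): Copper tube, 28 mm outside diameter, 23 mm inside, 85 mm long, 90 g, standing upright on the table at the start, in a loose row along world y, about 80 mm apart. This point: its centre, half-way up, on the axis; z along the axis. Home in a bore it stands on the channel floor of the nest, its centre 50.5 mm above the table. May be absent.
- tube2_mid (a point): Copper tube, 28 mm outside diameter, 23 mm inside, 85 mm long, 90 g, standing upright on the table at the start, in a loose row along world y, about 80 mm apart. This point: its centre, half-way up, on the axis; z along the axis. Home in a bore it stands on the channel floor of the nest, its centre 50.5 mm above the table. May be absent.
- tube3_mid (a point): Copper tube, 28 mm outside diameter, 23 mm inside, 85 mm long, 90 g, standing upright on the table at the start, in a loose row along world y, about 80 mm apart. This point: its centre, half-way up, on the axis; z along the axis. Home in a bore it stands on the channel floor of the nest, its centre 50.5 mm above the table. May be absent.
- square_mid (a point): Red L-shaped setting gauge, 26 mm thick, 0.22 kg, lying flat. Long leg 100 x 24 mm along x; a 24 mm wide short leg joins its +x end and sticks out to +y, to 58 mm from the long leg's centre line. This point: centre of the long leg, half-way up (13 mm); z up.
- bridge_mid (a point): Yellow I-shaped bridge gauge, 26 mm thick, 0.26 kg, lying flat on the rails in the nest's pocket at the start. Bar 110 x 24 mm along x, with a head 24 mm long (x) and 52 mm wide (y) at each end. This point: its centre, half-way up (13 mm); z up.
- square_cut (a point): L-shaped cutout in the foam insert (150 x 188 mm, fixed, dark with a green bottom layer). This point: on its floor, 12 mm above the table, where the centre of the square gauge's long leg belongs; x and y as the seated gauge's. 10 mm deep (foam top at 22 mm), 2.5 mm play all round; a gauge that is home stands 16 mm proud.
- bridge_cut (a point): The same foam insert: I-shaped cutout. Centre of its floor, 12 mm above the table; x along the gauge's length (either way round fits). Depth and play as for the other cutout.
- brush: Bystander, to be left alone: wire brush with a wooden handle. Origin: middle of its underside.
- spray: Bystander, to be left alone: white spray can, 60 mm diameter, 120 mm tall, standing. Origin: middle of its underside.
- hammer: Bystander, to be left alone: hammer lying on the table. Origin: middle of its underside.
- offcut: Bystander, to be left alone: steel offcut, 50 x 90 x 20 mm. Origin: middle of its underside.
There are look-alikes about, which are no part of the job. Of the things that look like the part that bears square_cut, the largest one is meant.

How it is judged:
On the way, in this order (a step that is already met when the one before it is completed fails the run):
1. the header plate is seated flat and square on the rails of the nest (horizontal distance between plate_lug and nest_seat below 0.006 m and z of plate_lug in the frame of nest_seat below 0.027 m and angle between the z axis of plate_lug and the z axis of nest_seat, either way round below 0.035 rad and angle between the x axis of plate_lug and the x axis of nest_seat, either way round below 0.05 rad), for 0.2 s.
2. the keeper arm is swung over the plate to its stop (all of step 1 and value of joint keeper above 1.98 rad), for 0.2 s.
3. every tube present stands home in a bore ((horizontal distance between tube0_mid and bore0 below 0.006 m or horizontal distance between tube0_mid and bore1 below 0.006 m or horizontal distance between tube0_mid and bore2 below 0.006 m or horizontal distance between tube0_mid and bore3 below 0.006 m) and z of each of tube0_mid, tube1_mid, tube2_mid, tube3_mid in the frame of nest_seat below 0.0295 m and angle between the z axis of each of tube0_mid, tube1_mid, tube2_mid, tube3_mid and the z axis of nest_seat, either way round below 0.08 rad and (horizontal distance between tube1_mid and bore0 below 0.006 m or horizontal distance between tube1_mid and bore1 below 0.006 m or horizontal distance between tube1_mid and bore2 below 0.006 m or horizontal distance between tube1_mid and bore3 below 0.006 m) and (horizontal distance between tube2_mid and bore0 below 0.006 m or horizontal distance between tube2_mid and bore1 below 0.006 m or horizontal distance between tube2_mid and bore2 below 0.006 m or horizontal distance between tube2_mid and bore3 below 0.006 m) and (horizontal distance between tube3_mid and bore0 below 0.006 m or horizontal distance between tube3_mid and bore1 below 0.006 m or horizontal distance between tube3_mid and bore2 below 0.006 m or horizontal distance between tube3_mid and bore3 below 0.006 m)), for 0.2 s.
At the end, for the whole second after the job is handed in: Plate on the rails within 6 mm, square to 0.05 and level to 0.035 rad, keeper past 1.98 rad, each tube within 6 mm of a bore centre, upright to 0.08 rad and 3 mm from the nest floor, both gauges within 6 mm of their cutouts, level to 0.05 rad and within 3.5 mm of full depth (all of step 2 and all of step 3 and horizontal distance between square_mid and square_cut below 0.006 m and z of square_mid in the frame of square_cut below 0.0165 m and angle between the z axis of square_mid and the z axis of square_cut, either way round below 0.05 rad and horizontal distance between bridge_mid and bridge_cut below 0.006 m and z of bridge_mid in the frame of bridge_cut below 0.0165 m and angle between the z axis of bridge_mid and the z axis of bridge_cut, either way round below 0.05 rad); the robot touches nothing.
It fails at once if the brush is pushed more than 5 cm from its place (distance of brush from where it was at the start of the episode above 0.05 m).
It fails at once if the spray is pushed more than 5 cm from its place (distance of spray from where it was at the start of the episode above 0.05 m).
It fails at once if the hammer is pushed more than 5 cm from its place (distance of hammer from where it was at the start of the episode above 0.05 m).
It fails at once if the offcut is pushed more than 5 cm from its place (distance of offcut from where it was at the start of the episode above 0.05 m).
Of tube0, tube1, tube2, tube3 only 2 to 4 are there at a start; the rules pass over those that are not, and their reading is None.
At some moment in a run one of plate, square, bridge may be knocked a few centimetres aside while the robot is not near it.
It also fails if it takes over 210 s, if anything falls off the work surface, if the arm or the gripper's body presses on something with over 40 N, if the wrist force passes 120 N, or if a joint passes its speed limit or range.

### The arm

A 7-joint arm with a two-finger parallel gripper is mounted at the origin on the work surface. World frame = base frame: x ahead of the robot, y to its left, z up, the work surface at z = 0. Lengths are in m, angles in rad, forces in N, time in s.
With the tool pointing down it reaches from about 0.425 to 0.925 m from the base axis. Payload 6.8 kg.
Tool frame: the origin (TCP) lies midway between the tips of the shut fingers; the grasp point (between the pads) lies bot.grip_point_offset behind it (bot.grip_point_offset is the distance from the TCP to the grasp point, in m); z points along the fingers, y is the line along which they close (so a half turn about z gives the same grasp; the last joint's range is limited). The gripper opens to 85 mm and grips with 20 to 120 N. Pads are 22 mm wide; open, the fingers measure 114 mm over their backs; the gripper's body (76 mm by 85 mm) begins 54 mm behind the grasp point. The pads swing forward as they close: fully open they stand 13 mm farther back than shut.
Start: joints at [-1.349, 0.477, 0.022, 1.555, -0.011, 1.109, -0.083], TCP at [0.219, 0.639, 0.199] pointing down, gripper open.
Joint ranges: [-2.96, 2.96], [-0.34, 2.1], [-1.41, 1.46], [0.24, 2.44], [-1.37, 4.51], [0.17, 1.92], [-2.96, 2.96]. Speed limits (rad/s): [2.39, 2.39, 3.14, 3.14, 3.14, 3.14, 3.14].

### API

Orientations are given as a unit quaternion [w, x, y, z].
In Python, from station import get_obs, cams, job, bot gives the robot as it stands.
- The arm moves only by the tool arm_command, never from a script. Its argument "rows" is a list that holds one entry, the list of rows, each a list of 5 numbers: the finger opening in mm, from 0 to 85.4, then the shift along the world's x, y, z in units of 60 mm (1.0 is 60 mm), then the turn about the world's z in units of 0.08 rad (1.0 is 0.08 rad). In form: [[[grip, x, y, z, turn], ...]]. A call has exactly 10 rows; each row shifts and turns the commanded pose from where the row before left it; what a row does not reach is not made up. A row lasts 1/8 s, in which the tool goes at most 62.5 mm and 10.7 degrees, less where a joint would pass 70% of its speed; a pose out of reach is approached as far as the arm can. A call with a number of a shift or a turn outside -1 to 1 is refused whole. A call with a gripper value outside its range is refused whole. The fingers move at their own pace and stop on an object; "newtons" is the grip in N (left out, the last holds). Time passes only in rows, so rows that do not move let the fingers close, or fill a call up. It gives the time, the measured TCP pose, the force, the opening and the grip force at its end, in the units of the state.
- get_obs(): the state, without advancing time (a new reading comes with each control period).
- cams.read_camera(name): name is "side" or "top"; returns the picture (400x640x3 uint8, red, green, blue); there is no depth.
- cams.camera_params(name): a dict with "K" (3x3 intrinsics, pixels), "k1" (the pictures are not rectified: a ray, as slopes to the right and down, at radius r is drawn at 1 + k1 r^2 times it, then the intrinsics apply), "extrinsics" (4x4, takes a point from camera to world coordinates). Camera axes: x right, y down, z forward; pixel columns grow to the right and rows downward; lengths in m; the calibration is good to about 2 mm. A picture is of the moment at which its call begins. camera_params takes no time and is no camera call.
- job.hand_in(): hands the job in; it is judged then, once.
The state is a dict: "t": time; "q": joint angles; "joint_vel": joint speeds; "joint_torque": joint torques, N m; "eef_pos": TCP position; "tool_rot": TCP orientation; "contact_force": force on the tool from outside, world axes, zero at the start; "torque": the same for the moment, N m; "gripper_width": opening from 0.0 (shut) to 1.0 (fully open); "grasp_force": force on a finger pad.
Only numpy, scipy, OpenCV 4.12 (cv2) and the standard library are available. Lean on these libraries where they do the work, as an engineer would, in place of code of your own. Each camera call takes 0.05 s, during which the arm holds its last target. There are 200 camera calls.

## Working session

There is one attempt and no reset: what is moved stays moved. The work goes in short steps, Python scripts to look and compute and a tool call to move; the robot and the scene stay as the last step left them, time stands still between calls to the robot, and variables do not carry over. Pictures are saved under pics/ and viewed, at most 14 in all, crops included, and the job is handed in when it is done.

Besides the shell and the picture viewer there is one more tool, called after "Emit:" by a JSON object that holds its "api" and its "payload". arm_command: Moves the arm, as the interface text tells. Its arguments: {"type":"object","properties":{"rows":{"type":"array"},"newtons":{"type":"number"}},"required":["rows"]}

```bash
mkdir -p pics; ls; python3 - <<'E'
from station import get_obs, cams, job, bot
import cv2, numpy as np
print(get_obs(), bot.grip_point_offset)
for n in ("side","top"):
    p=cams.camera_params(n); print(n,p)
    cv2.imwrite(f"pics/{n}0.png",cams.read_camera(n)[:,:,::-1])
E
```

```text
pics
{'t': 0.0, 'q': array([-1.34909024,  0.47779447,  0.02232008,  1.55645953, -0.01152056,
        1.10929978, -0.08313232]), 'joint_vel': array([-0.001277  , -0.00030387,  0.00084421, -0.00012294, -0.00140037,
        0.00068524, -0.00025619]), 'joint_torque': array([ 1.38194195e-03, -5.96474218e+01,  1.60888832e+00, -2.81189150e+01,
        1.25205857e-02,  9.26179782e-03, -1.52937213e-05]), 'eef_pos': array([0.21839311, 0.63799926, 0.19812575]), 'tool_rot': array([-9.64453061e-05,  1.64157862e-01,  9.86433655e-01, -9.11721038e-04]), 'contact_force': array([ 0.42032727, -0.45869526, -0.37120923]), 'torque': array([-0.01217454,  0.01696823,  0.04732987]), 'grasp_force': 0.0, 'gripper_width': 1.0016288835107496} 0.0187
side {'K': array([[500.39753215,   0.        , 325.22657356],
       [  0.        , 500.39753215, 201.34837408],
       [  0.        ,   0.        ,   1.        ]]), 'k1': -0.09438004033290434, 'extrinsics': array([[ 0.97640555, -0.08688916,  0.19769289,  0.178808  ],
       [-0.21468297, -0.48940488,  0.84521837, -1.17878229],
       [ 0.02331155, -0.8677172 , -0.49651126,  0.78413367],
       [ 0.        ,  0.        ,  0.        ,  1.        ]])}
top {'K': array([[496.85066344,   0.        , 322.02402476],
       [  0.        , 496.85066344, 198.86991494],
       [  0.        ,   0.        ,   1.        ]]), 'k1': -0.05344857119178239, 'extrinsics': array([[ 0.01068235, -0.99215696,  0.12454098,  0.31266007],
       [-0.99967831, -0.01346158, -0.02149562,  0.05910936],
       [ 0.02300355, -0.12427129, -0.99198159,  1.45266215],
       [ 0.        ,  0.        ,  0.        ,  1.        ]])}
```

View pics/side0.png

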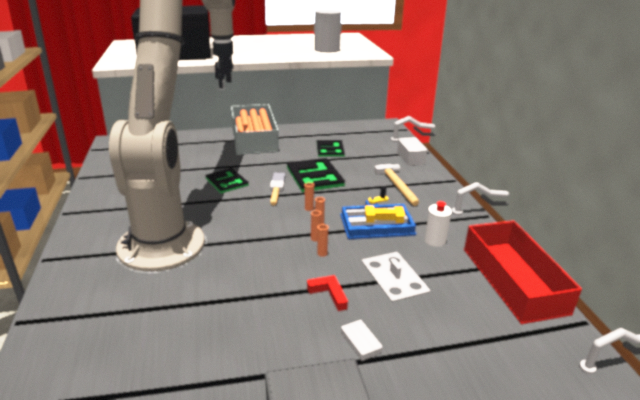

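View pics/top0.png

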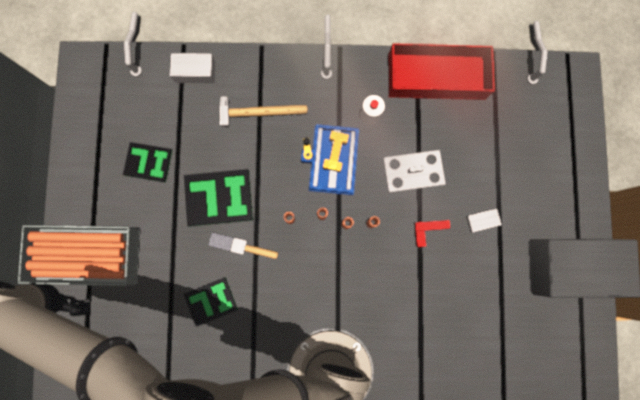

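```bash
cat > h.py <<'E'
from station import get_obs, cams, job, bot
import cv2, numpy as np
P={n:cams.camera_params(n) for n in ("side","top")}
def dist(p): return np.array([p["k1"],0,0,0.])
def plane(n,uv,z):
    p=P[n]; uv=np.asarray(uv,float).reshape(-1,1,2)
    u=cv2.undistortPoints(uv,p["K"],dist(p),None,None,None).reshape(-1,2)
    d=np.c_[u,np.ones(len(u))]@p["extrinsics"][:3,:3].T; o=p["extrinsics"][:3,3]
    return (o+d*((z-o[2])/d[:,2])[:,None])[:,:2]
def proj(n,X):
    p=P[n]; T=np.linalg.inv(p["extrinsics"]); r,_=cv2.Rodrigues(T[:3,:3])
    return cv2.projectPoints(np.asarray(X,float).reshape(-1,1,3),r,T[:3,3],p["K"],dist(p))[0].reshape(-1,2)
def snap(n): return cams.read_camera(n)
def hsv(im): return cv2.cvtColor(im,cv2.COLOR_RGB2HSV)
R={"red":((0,150,90),(6,255,255)),"yel":((18,120,120),(35,255,255)),"blue":((100,130,60),(125,255,255)),
"green":((50,120,90),(85,255,255)),"cop":((5,90,60),(16,255,255))}
def blobs(im,c,amin=20,roi=None):
    m=cv2.inRange(hsv(im),*[np.array(x) for x in R[c]])
    if roi is not None:
        k=np.zeros_like(m); x0,y0,x1,y1=roi; k[y0:y1,x0:x1]=255; m&=k
    N,l,s,cc=cv2.connectedComponentsWithStats(m)
    return [(s[i,4],cc[i].round(1),(l==i)) for i in range(1,N) if s[i,4]>=amin]
def pts(mask,n,z):  # pixels of a mask on a plane
    v,u=np.nonzero(mask); return plane(n,np.c_[u,v],z)
def rect(xy):  # min-area rect in mm
    return cv2.minAreaRect((xy*1000).astype(np.float32))
E
python3 - <<'E'
from h import *
im=cv2.imread("pics/top0.png")[:,:,::-1].copy()
for c in R:
    print(c,[(b[0],b[1].tolist()) for b in blobs(im,c,12)])
c=im[90:260,180:500]; cv2.imwrite("pics/c1.png",cv2.resize(c,None,fx=2.5,fy=2.5,interpolation=cv2.INTER_CUBIC)[:,:,::-1])
c=hsv(im)
for u,v in [(290,217),(323,213),(348,223),(374,222),(400,165),(414,171)]: print(u,v,c[v-3:v+4:3,u-4:u+5:4].tolist())
E
```

```text
red [(np.int32(3670), [436.9, 73.3]), (np.int32(36), [373.8, 104.1]), (np.int32(444), [427.9, 229.7])]
yel [(np.int32(446), [335.4, 151.0]), (np.int32(91), [307.1, 151.0])]
blue [(np.int32(998), [330.1, 168.5])]
green [(np.int32(248), [140.6, 158.0]), (np.int32(284), [158.3, 163.6]), (np.int32(630), [235.2, 195.1]), (np.int32(555), [206.6, 194.1]), (np.int32(225), [220.7, 293.8])]
cop [(np.int32(14), [406.4, 43.1]), (np.int32(16), [438.5, 44.0]), (np.int32(14), [476.5, 45.1]), (np.int32(16), [415.2, 47.8]), (np.int32(93), [436.5, 49.7]), (np.int32(122), [485.1, 55.3]), (np.int32(18), [285.6, 105.7]), (np.int32(68), [298.5, 110.3]), (np.int32(40), [261.4, 106.8]), (np.int32(18), [235.3, 108.2]), (np.int32(48), [269.1, 114.3]), (np.int32(54), [242.1, 115.1]), (np.int32(1421), [625.9, 214.4]), (np.int32(94), [322.1, 212.9]), (np.int32(97), [288.8, 217.0]), (np.int32(104), [347.1, 222.5]), (np.int32(114), [373.0, 221.5]), (np.int32(4410), [75.3, 254.7]), (np.int32(65), [264.2, 250.6]), (np.int32(25), [252.5, 252.5]), (np.int32(498), [627.7, 308.4])]
290 217 [[[9, 155, 176], [9, 150, 151]
[... 151 characters left out ...]
, 104, 174]], [[8, 94, 141], [11, 19, 110], [9, 125, 212]], [[9, 137, 162], [10, 107, 155], [8, 80, 146]]]
348 223 [[[9, 136, 173], [8, 123, 104], [9, 127, 199]], [[9, 132, 214], [10, 29, 107], [9, 137, 192]], [[8, 152, 136], [9, 137, 194], [9, 80, 141]]]
374 222 [[[8, 143, 180], [10, 152, 104], [8, 130, 182]], [[9, 134, 186], [9, 71, 101], [9, 149, 202]], [[8, 155, 145], [9, 142, 197], [8, 86, 157]]]
400 165 [[[6, 20, 127], [11, 24, 213], [16, 14, 233]], [[9, 26, 128], [10, 26, 208], [13, 15, 232]], [[9, 25, 164], [15, 18, 232], [11, 12, 235]]]
414 171 [[[11, 23, 222], [16, 14, 235], [15, 13, 237]], [[10, 19, 158], [13, 24, 192], [13, 29, 169]], [[9, 21, 228], [13, 18, 232], [14, 14, 235]]]
```

View pics/c1.png

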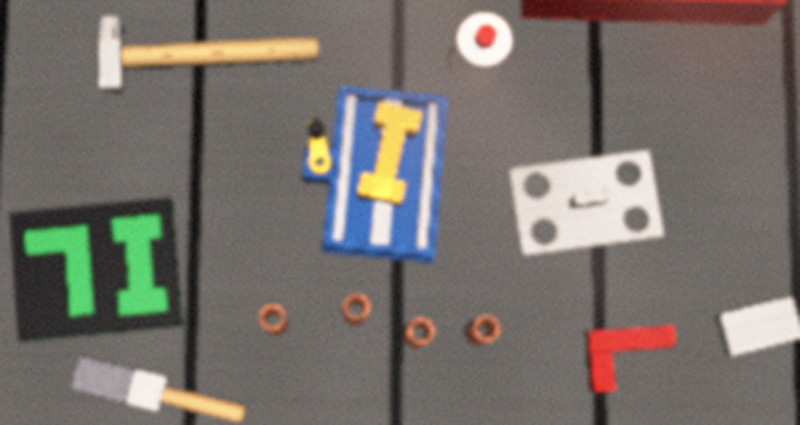

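```bash
cat >> h.py <<'E'
def tool():
    o=get_obs(); q=o["tool_rot"]; a=np.degrees(2*np.arctan2(q[2],q[1]))-90
    print("t %.2f tcp"%o["t"],(o["eef_pos"]*1000).round(1),"closing yaw %.1f"%((a+90)%180-90),"F",o["contact_force"].round(1),"w %.1f"%(o["gripper_width"]*85.4),"g %.0f"%o["grasp_force"])
E
python3 - <<'E'
from h import *
im=cv2.imread("pics/top0.png")[:,:,::-1].copy(); si=cv2.imread("pics/side0.png")[:,:,::-1].copy()
tool()
def show(n,m,zs):
    for z in zs: print(n,"z",z,[np.round(x,1) for x in rect(pts(m,"top",z))])
B=lambda c,roi,a=20:max(blobs(im,c,a,roi),key=lambda b:b[0])[2]
show("bridge",B("yel",(318,120,360,185)),(.037,.050))
show("keeper",B("yel",(290,120,318,185)),(.0385,.0435))
show("square",B("red",(405,210,460,255)),(.013,.026))
show("Icut",B("green",(223,160,260,230)),(.017,))
show("Lcut",B("green",(180,160,223,230)),(.017,))
# nest: all blue+enclosed hull
m=sum(b[2] for b in blobs(im,"blue",30,(314,110,370,205)))>0; show("nest",m,(.032,.016))
for b in blobs(im,"cop",60,(280,200,390,235)):
    print("tube",b[1],plane("top",b[1],.085).round(4), [np.round(x,1) for x in rect(pts(b[2],"top",.085))])
h=hsv(im); w=((h[...,2]>150)&(h[...,1]<60)).astype(np.uint8); k=np.zeros_like(w);k[140:200,378:455]=1;w&=k
N,l,s,c=cv2.connectedComponentsWithStats(w); i=1+s[1:,4].argmax(); show("plate",l==i,(.003,.006))
cv2.imwrite("pics/w.png",w*255)
# bores = dark holes
ct,hi=cv2.findContours((l==i).astype(np.uint8),cv2.RETR_CCOMP,cv2.CHAIN_APPROX_NONE)
for q,hh in zip(ct,hi[0]):
    if hh[3]>=0 and len(q)>8: M=cv2.moments(q); print("hole",cv2.contourArea(q),plane("top",[M["m10"]/M["m00"],M["m01"]/M["m00"]],.006).round(4))
E
```

```text
t 0.10 tcp [218.4 638.1 198.2] closing yaw 71.1 F [ 0.2 -0.7 -0.3] w 84.9 g 0
bridge z 0.037 [array([631.8,  -8.8]), array([ 49.7, 112.6]), np.float64(77.8)]
bridge z 0.05 [array([628.9,  -8.2]), array([ 49.3, 111.6]), np.float64(77.8)]
keeper z 0.0385 [array([629.3,  73.4]), array([41.6, 20.8]), np.float64(7.1)]
keeper z 0.0435 [array([628.2,  73.3]), array([41.4, 20.8]), np.float64(7.1)]
square z 0.013 [array([ 396.1, -295.8]), array([ 75.6, 102.3]), np.float64(2.8)]
square z 0.026 [array([ 395.3, -292.6]), array([ 75. , 101.4]), np.float64(2.8)]
Icut z 0.017 [array([500.5, 281.2]), array([117.9,  58.9]), np.float64(5.8)]
Lcut z 0.017 [array([490. , 374.1]), array([107.7,  76.9]), np.float64(6.2)]
nest z 0.032 [array([607.9,  -5.4]), array([198.7, 116.6]), np.float64(0.7)]
nest z 0.016 [array([611.3,  -6.1]), array([201. , 117.9]), np.float64(0.7)]
tube [322.1 212.9] [[0.4453 0.0288]] [array([446.4,  29.1]), array([29.4, 33.4]), np.float64(45.7)]
tube [288.8 217. ] [[0.4327 0.1206]] [array([432.7, 120.1]), array([33.3, 27.6]), np.float64(1.1)]
tube [347.1 222.5] [[ 0.4195 -0.0405]] [array([419.5, -40.2]), array([29.3, 33.4]), np.float64(45.4)]
tube [373.  221.5] [[ 0.4232 -0.1123]] [array([ 423.2, -112.3]), array([30.5, 33.6]), np.float64(0.7)]
plate z 0.003 [array([ 583.8, -246.1]), array([109.8, 174.6]), np.float64(8.8)]
plate z 0.006 [array([ 583.3, -245.5]), array([109.6, 174.3]), np.float64(8.8)]
hole 75.5 [[ 0.5469 -0.1943]]
hole 74.5 [[ 0.5639 -0.3049]]
hole 11.5 [[ 0.5808 -0.2291]]
hole 72.5 [[ 0.6025 -0.1859]]
hole 74.5 [[ 0.6193 -0.2967]]
```

Emit:
{"api": "arm_command", "payload": {"rows": [[[85, 0.5, -0.8, 0, 0.2], [85, 0.5, -0.8, 0, 0.2], [85, 0.5, -0.8, 0, 0.2], [85, 0.5, -0.8, 0, 0.2], [85, 0.5, -0.8, 0, 0.2], [85, 0.5, -0.8, 0, 0.2], [85, 0.5, -0.8, 0, 0.26], [85, 0.5, -0.8, 0, 0], [85, 0.5, -0.8, 0, 0], [85, 0.5, -0.8, 0, 0]]], "newtons": 50}}

```text
t: 1.35
eef_pos: [0.5191, 0.157, 0.199]
tool_rot: [-0.0, 0.106, 0.994, -0.0]
contact_force: [0.1, 0.8, 0.8]
gripper_width: 0.997
grasp_force: 0.0
```

Emit:
{"api": "arm_command", "payload": {"rows": [[[60, 0.46, -0.7, 0, 0], [60, 0.46, -0.7, 0, 0], [60, 0.46, -0.7, 0, 0], [60, 0.46, -0.67, 0, 0], [60, 0, 0, -0.6, 0], [60, 0, 0, -0.6, 0], [60, 0, 0, 0, 0], [60, 0, 0, 0, 0], [60, 0, 0, 0, 0], [60, 0, 0, 0, 0]]]}}

```text
t: 2.6
eef_pos: [0.6297, -0.0074, 0.1284]
tool_rot: [0.001, 0.106, 0.994, 0.0]
contact_force: [0.4, 0.3, 1.4]
gripper_width: 0.701
grasp_force: 0.0
```

Emit:
{"api": "arm_command", "payload": {"rows": [[[60, 0, 0, -0.5, 0], [60, 0, 0, -0.5, 0], [60, 0, 0, -0.34, 0], [60, 0, 0, -0.2, 0], [60, 0, 0, 0, 0], [20, 0, 0, 0, 0], [20, 0, 0, 0, 0], [20, 0, 0, 0, 0], [20, 0, 0, 0, 0], [20, 0, 0, 0, 0]]]}}

```text
t: 3.85
eef_pos: [0.629, -0.0075, 0.0348]
tool_rot: [0.0, 0.106, 0.994, 0.0]
contact_force: [-0.6, 0.8, 0.6]
gripper_width: 0.236
grasp_force: 0.0
```

Emit:
{"api": "arm_command", "payload": {"rows": [[[20, 0, 0, 0, 0], [20, 0, 0, 0.5, 0], [20, 0, 0, 0.5, 0], [20, 0, 0, 0.5, 0.5], [20, 0, 0, 0.3, 0.5], [20, 0, 0, 0, 0.5], [20, 0, 0, 0, 0.5], [20, 0, 0, 0, 0.5], [20, 0, 0, 0, 0.5], [20, 0, 0, 0, 0.5]]]}}

```text
t: 5.1
eef_pos: [0.6288, -0.0076, 0.1423]
tool_rot: [-0.0, -0.035, 0.999, -0.0]
contact_force: [0.4, 1.1, -0.0]
gripper_width: 0.237
grasp_force: 0.0
```

```bash
python3 - <<'E'
from h import *
tool()
a=snap("side")[110:270,250:470]; b=snap("top")[90:260,260:480]
cv2.imwrite("pics/s2.png",np.vstack([cv2.resize(x,(640,300),interpolation=cv2.INTER_CUBIC) for x in (a,b)])[:,:,::-1])
E
```

```text
t 5.10 tcp [628.8  -7.6 142.3] closing yaw -86.0 F [ 0.4  1.1 -0. ] w 20.3 g 0
```

View pics/s2.png

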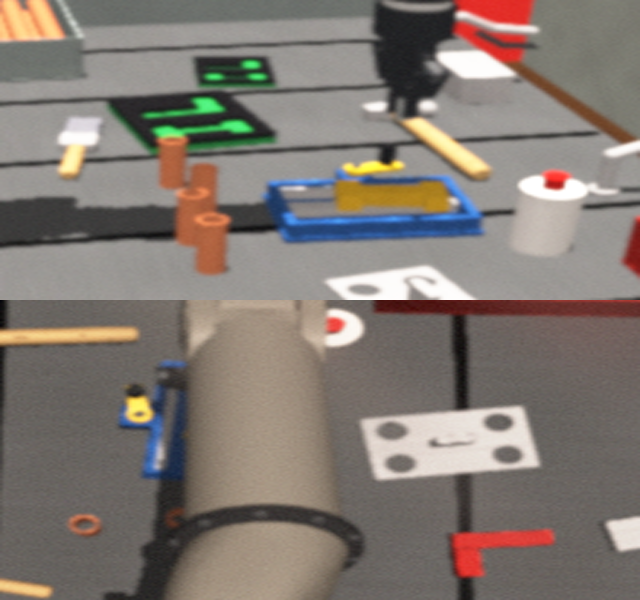

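```bash
python3 - <<'E'
from h import *
print(proj("side",[[.6288,-.0076,.1423],[.6288,-.0076,.0187+.1423],[.629,-.008,.05],[.629,-.008,.024]]))
im=snap("side"); im0=cv2.imread("pics/side0.png")[:,:,::-1].copy()
for i in (im0,im):
  b=blobs(i,"yel",20,(350,180,420,240)); print([(x[0],x[1]) for x in b])
  for x in b[:]:
    if x[0]>100: print([r.round(1) if hasattr(r,'round') else np.round(r,1) for r in rect(pts(x[2],"side",.05))])
c=im[130:240,340:430]; d=im0[130:240,340:430]
cv2.imwrite("pics/s3.png",np.hstack([cv2.resize(x,None,fx=4.4,fy=4.4,interpolation=cv2.INTER_CUBIC) for x in (d,c)])[:,:,::-1])
E
```

```text
[[387.06412929 181.56101906]
 [387.62647805 175.5925738 ]
 [384.4797273  209.97686399]
 [383.7440222  217.64294172]]
[(np.int32(98), array([377.8, 199.3])), (np.int32(524), array([384.3, 213.9]))]
[array([623.3, -28.6]), array([ 88.1, 114.1]), np.float64(79.9)]
[(np.int32(100), array([378. , 199.2])), (np.int32(498), array([384. , 214.3]))]
[array([620.8, -30.9]), array([ 82.3, 112.3]), np.float64(79.6)]
```

View pics/s3.png

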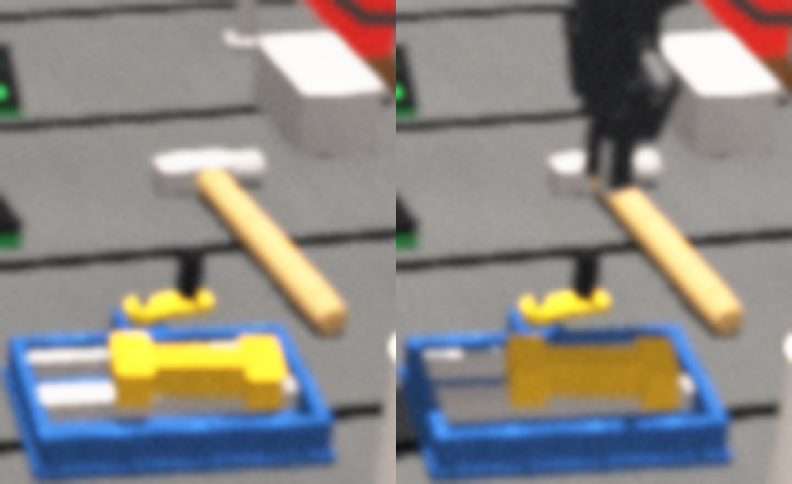

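```bash
python3 - <<'E'
from h import *
for n in ("side","top"): print(n,proj(n,[[.2184,.638,.198],[.2184,.638,.228],[.2184,.638,.1793]]))
a=cv2.imread("pics/side0.png")[50:110,190:260]; b=cv2.imread("pics/top0.png")[270:330,40:110]
cv2.imwrite("pics/s4.png",np.hstack([cv2.resize(x,None,fx=5.5,fy=5.5,interpolation=cv2.INTER_CUBIC) for x in (a,b)]))
E
```

```text
side [[226.43489209  97.42928753]
 [225.88751452  89.55527936]
 [226.77445339 102.28107453]]
top [[ 78.07694078 295.73414447]
 [ 72.43565854 296.55591889]
 [ 81.46188085 295.24056624]]
```

View pics/s4.png

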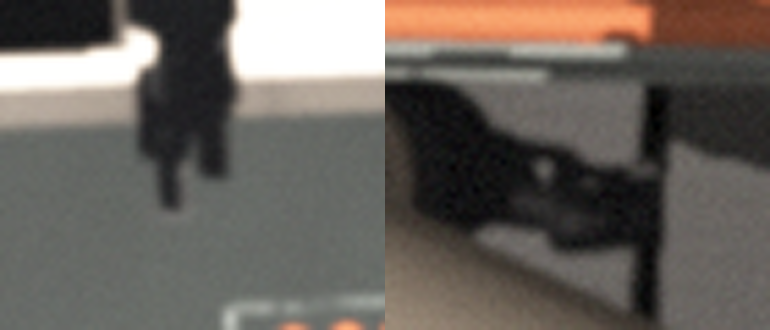

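Emit:
{"api": "arm_command", "payload": {"rows": [[[10, 0, 0, -0.5, 0], [10, 0, 0, -0.5, 0], [10, 0, 0, -0.5, 0], [10, 0, 0, -0.3, 0], [10, 0, 0, -0.05, 0], [10, 0, 0, -0.05, 0], [10, 0, 0, -0.05, 0], [10, 0, 0, -0.05, 0], [10, 0, 0, -0.05, 0], [10, 0, 0, 0, 0]]]}}

```text
t: 6.5
eef_pos: [0.6288, -0.0075, 0.0195]
tool_rot: [-0.0, -0.034, 0.999, 0.0]
contact_force: [-0.3, 0.3, 0.2]
gripper_width: 0.116
grasp_force: 0.0
```

Emit:
{"api": "arm_command", "payload": {"rows": [[[10, 0, 0, -0.02, 0], [10, 0, 0, -0.02, 0], [10, 0, 0, -0.02, 0], [10, 0, 0, 0, 0], [10, 0, 0, 0, 0], [10, 0, 0, 0, 0], [10, 0, 0, 0, 0], [10, 0, 0, 0, 0], [10, 0, 0, 0, 0], [10, 0, 0, 0, 0]]]}}

```text
t: 7.75
eef_pos: [0.6292, -0.0076, 0.0182]
tool_rot: [0.0, -0.033, 0.999, 0.0]
contact_force: [-6.1, 0.3, 16.7]
gripper_width: 0.119
grasp_force: 8.5
```

```bash
python3 - <<'E'
from h import *
tool()
im=snap("side")
c=im[150:240,340:430]
cv2.imwrite("pics/s5.png",cv2.resize(c,None,fx=6,fy=6,interpolation=cv2.INTER_CUBIC)[:,:,::-1])
E
```

```text
t 7.75 tcp [629.2  -7.6  18.2] closing yaw -86.2 F [-6.1  0.3 16.7] w 10.2 g 8
```

View pics/s5.png

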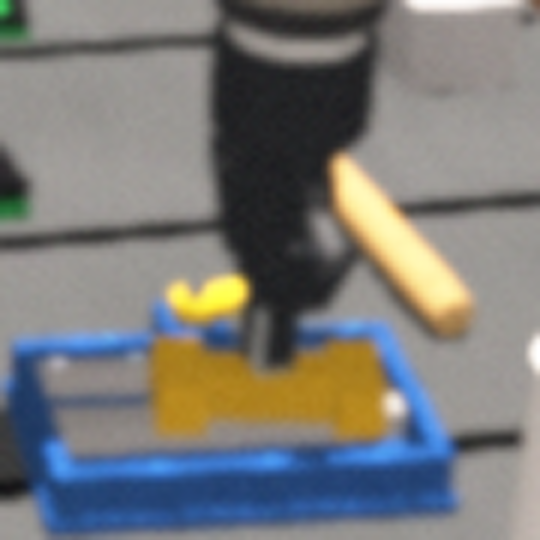

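Emit:
{"api": "arm_command", "payload": {"rows": [[[10, 0, 0, 0.5, 0], [60, 0, 0, 0.3, -0.5], [60, 0, 0, 0, -1], [60, 0, 0, 0, -1], [60, 0, 0, 0, -1], [60, 0, 0, 0, 0], [60, 0, 0, -0.4, 0], [60, 0, 0, -0.4, 0], [60, 0, 0, -0.21, 0], [60, 0, 0, 0, 0]]]}}

```text
t: 9.05
eef_pos: [0.6284, -0.0076, 0.0028]
tool_rot: [-0.001, 0.106, 0.994, -0.0]
contact_force: [-0.7, -0.6, -0.7]
gripper_width: 0.701
grasp_force: 0.0
```

Emit:
{"api": "arm_command", "payload": {"rows": [[[15, 0, 0, 0, 0], [15, 0, 0, 0, 0], [15, 0, 0, 0, 0], [15, 0, 0, 0, 0], [15, 0, 0, 0, 0], [15, 0, 0, 0, 0], [15, 0, 0, 0, 0], [15, 0, 0, 0, 0], [15, 0, 0, 0, 0], [15, 0, 0, 0, 0]]]}}

```text
t: 10.3
eef_pos: [0.6299, -0.0076, 0.0047]
tool_rot: [0.001, 0.106, 0.994, 0.0]
contact_force: [-1.1, 0.2, 6.4]
gripper_width: 0.265
grasp_force: 50.1
```

Emit:
{"api": "arm_command", "payload": {"rows": [[[15, 0, 0, 0.6, 0], [15, 0, 0, 0.8, 0], [15, 0, 0, 0.4, 0], [15, -0.3, 0.7, 0, 0.5], [15, -0.3, 0.7, 0, 0.5], [15, -0.3, 0.7, 0, 0.5], [15, -0.3, 0.7, 0, 0.5], [15, -0.3, 0.7, 0, 0.5], [15, -0.3, 0.7, 0, 0.5], [15, -0.34, 0.62, 0, 0.5]]]}}

```text
t: 11.55
eef_pos: [0.4995, 0.2831, 0.1113]
tool_rot: [-0.0, -0.034, 0.999, -0.0]
contact_force: [-0.1, 0.6, -2.3]
gripper_width: 0.264
grasp_force: 49.8
```

Emit:
{"api": "arm_command", "payload": {"rows": [[[15, 0, 0, 0, 0.45], [15, 0, 0, -0.5, 0], [15, 0, 0, -0.5, 0], [15, 0, 0, -0.3, 0], [15, 0, 0, 0, 0], [15, 0, 0, 0, 0], [15, 0, 0, 0, 0], [15, 0, 0, 0, 0], [15, 0, 0, 0, 0], [15, 0, 0, 0, 0]]]}}

```text
t: 12.8
eef_pos: [0.5007, 0.2817, 0.0336]
tool_rot: [0.0, -0.051, 0.999, 0.0]
contact_force: [-0.8, 0.1, -2.3]
gripper_width: 0.262
grasp_force: 49.7
```

```bash
python3 - <<'E'
from h import *
tool()
im=snap("side"); t=snap("top")
cv2.imwrite("pics/top6.png",t[:,:,::-1])
c=im[130:220,270:370]
c=cv2.resize(c,None,fx=5,fy=5,interpolation=cv2.INTER_CUBIC); t=t[90:260,180:400]
t=cv2.resize(t,(300,232))
c=np.hstack([c,np.zeros((450,300,3),np.uint8)]);c[:232,500:]=t
cv2.imwrite("pics/s6.png",c[:,:,::-1])
E
```

```text
t 12.80 tcp [500.7 281.7  33.6] closing yaw -84.1 F [-0.8  0.1 -2.3] w 22.4 g 50
```

View pics/s6.png

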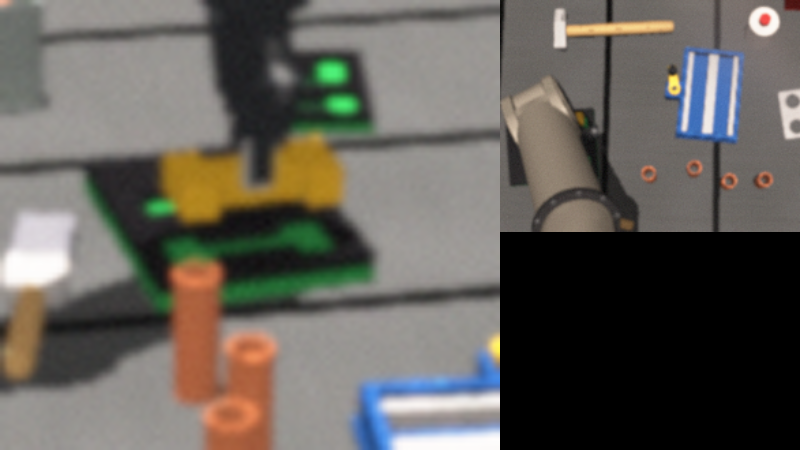

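Emit:
{"api": "arm_command", "payload": {"rows": [[[15, 0, 0, -0.3, 0], [15, 0, 0, -0.1, 0], [15, 0, 0, -0.1, 0], [15, 0, 0, -0.03, 0], [15, 0, 0, -0.03, 0], [15, 0, 0, 0, 0], [15, 0, 0, 0, 0], [15, 0, 0, 0, 0], [15, 0, 0, 0, 0], [15, 0, 0, 0, 0]]], "newtons": 30}}

```text
t: 14.15
eef_pos: [0.5006, 0.2817, -0.0]
tool_rot: [0.0, -0.051, 0.999, 0.0]
contact_force: [-0.1, 0.4, -1.9]
gripper_width: 0.266
grasp_force: 49.8
```

Emit:
{"api": "arm_command", "payload": {"rows": [[[15, 0, 0, -0.04, 0], [15, 0, 0, -0.04, 0], [15, 0, 0, -0.04, 0], [15, 0, 0, 0, 0], [15, 0, 0, 0, 0], [15, 0, 0, 0, 0], [15, 0, 0, 0, 0], [15, 0, 0, 0, 0], [15, 0, 0, 0, 0], [15, 0, 0, 0, 0]]], "newtons": 30}}

```text
t: 15.4
eef_pos: [0.5006, 0.2817, -0.0073]
tool_rot: [-0.0, -0.051, 0.999, 0.0]
contact_force: [-1.5, -1.2, 0.1]
gripper_width: 0.265
grasp_force: 50.1
```

Emit:
{"api": "arm_command", "payload": {"rows": [[[45, 0, 0, 0, 0], [45, 0, 0, 0, 0], [45, 0, 0, 0, 0], [45, 0, 0, 0.5, 0], [45, 0, 0, 0.9, 0], [45, 0, 0, 0.6, -0.8], [45, -0.1, -0.7, 0, -0.9], [45, -0.1, -0.7, 0, -0.9], [45, -0.1, -0.7, 0, -0.9], [45, -0.1, -0.7, 0, -0.9]]]}}

```text
t: 16.65
eef_pos: [0.4764, 0.1123, 0.1129]
tool_rot: [0.0, 0.125, 0.992, 0.0]
contact_force: [0.4, 0.5, 0.3]
gripper_width: 0.527
grasp_force: 0.0
```

Emit:
{"api": "arm_command", "payload": {"rows": [[[60, -0.1, -0.7, 0, -0.9], [60, -0.1, -0.7, 0, -0.9], [60, -0.1, -0.7, 0, -0.9], [60, -0.1, -0.7, 0, -0.9], [60, -0.1, -0.7, 0, -0.9], [60, -0.1, -0.7, 0, -0.9], [60, -0.1, -0.7, 0, -0.9], [60, -0.1, -0.7, 0, -0.9], [60, -0.1, -0.7, 0, -0.9], [60, 0, 0, 0, -0.9]]]}}

```text
t: 17.9
eef_pos: [0.4217, -0.2682, 0.1132]
tool_rot: [0.001, 0.469, 0.883, -0.001]
contact_force: [-0.6, 1.2, -1.1]
gripper_width: 0.701
grasp_force: 0.0
```

```bash
python3 - <<'E'
from h import *
tool()
im=snap("top"); cv2.imwrite("pics/top7.png",im[:,:,::-1])
for c,roi,zs in (("yel",(200,160,260,230),(.025,.038)),("red",(405,205,480,260),(.013,.026))):
  for b in blobs(im,c,60,roi):
    for z in zs: print(c,b[0],z,[np.round(x,1) for x in rect(pts(b[2],"top",z))])
E
```

```text
t 17.90 tcp [ 421.7 -268.2  113.2] closing yaw 34.0 F [-0.6  1.2 -1.1] w 59.9 g 0
yel 612 0.025 [array([504.2, 282.8]), array([117.2,  58.1]), np.float64(5.8)]
yel 612 0.038 [array([502.4, 280.8]), array([116.1,  57.5]), np.float64(5.8)]
red 261 0.013 [array([ 391.5, -277.1]), array([69.9, 59.2]), np.float64(0.7)]
red 261 0.026 [array([ 390.8, -274.1]), array([69.3, 58.7]), np.float64(0.7)]
```

Emit:
{"api": "arm_command", "payload": {"rows": [[[60, -0.06, -0.39, 0, -0.9], [60, 0, 0, 0, -0.9], [60, 0, 0, 0, -1], [60, 0, 0, 0, -1], [60, 0, 0, -0.4, -1], [60, 0, 0, -0.4, -1], [60, 0, 0, -0.4, -1], [60, 0, 0, -0.4, 0], [60, 0, 0, -0.2, 0], [60, 0, 0, 0, 0]]]}}

```text
t: 19.2
eef_pos: [0.4186, -0.288, 0.0043]
tool_rot: [-0.0, 0.686, 0.727, -0.0]
contact_force: [1.0, -0.7, 0.0]
gripper_width: 0.7
grasp_force: 0.0
```

```bash
python3 - <<'E'
from h import *
tool()
im=snap("side"); 
c=im[240:330,280:380]
c=cv2.resize(c,None,fx=5,fy=5,interpolation=cv2.INTER_CUBIC)
cv2.imwrite("pics/s7.png",c[:,:,::-1])
E
```

```text
t 19.20 tcp [ 418.6 -288.     4.3] closing yaw 3.3 F [ 1.  -0.7  0. ] w 59.7 g 0
```

View pics/s7.png

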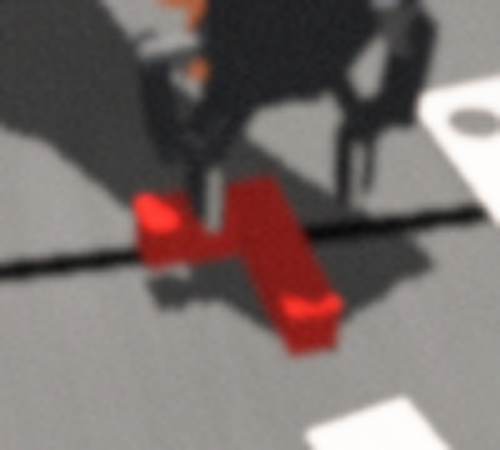

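Emit:
{"api": "arm_command", "payload": {"rows": [[[60, 0, 0, -0.2, 0], [60, 0, 0, -0.15, 0], [60, 0, 0, -0.05, 0], [60, 0, 0, 0, 0], [15, 0, 0, 0, 0], [15, 0, 0, 0, 0], [15, 0, 0, 0, 0], [15, 0, 0, 0, 0], [15, 0, 0, 0, 0], [15, 0, 0, 0, 0]]], "newtons": 50}}

```text
t: 20.5
eef_pos: [0.4194, -0.288, -0.0188]
tool_rot: [0.0, 0.686, 0.727, 0.0]
contact_force: [-0.7, 0.4, 5.2]
gripper_width: 0.264
grasp_force: 49.4
```

Emit:
{"api": "arm_command", "payload": {"rows": [[[15, 0, 0, 0.6, 0], [15, 0, 0, 0.8, 0], [15, 0, 0, 0.8, 0], [15, 0.08, 0.7, 0, -0.9], [15, 0.08, 0.7, 0, -0.9], [15, 0.08, 0.7, 0, -0.9], [15, 0.08, 0.7, 0, -0.9], [15, 0.08, 0.7, 0, -0.9], [15, 0.08, 0.7, 0, -0.9], [15, 0.08, 0.7, 0, -0.9]]]}}

```text
t: 21.75
eef_pos: [0.4522, 0.0077, 0.1125]
tool_rot: [-0.0, 0.847, 0.532, -0.0]
contact_force: [0.8, -0.1, -2.1]
gripper_width: 0.264
grasp_force: 50.2
```

Emit:
{"api": "arm_command", "payload": {"rows": [[[15, 0.08, 0.7, 0, -0.9], [15, 0.08, 0.7, 0, -0.9], [15, 0.08, 0.7, 0, -0.9], [15, 0.08, 0.7, 0, -0.9], [15, 0.1, 0.7, 0, -0.9], [15, 0.1, 0.7, 0, -0.9], [15, 0.1, 0.7, 0, -0.9], [15, 0.1, 0.7, 0, -0.9], [15, 0, 0.16, 0, -0.9], [15, 0, 0, 0, -0.9]]]}}

```text
t: 23.0
eef_pos: [0.4949, 0.3532, 0.1118]
tool_rot: [0.0, 0.98, 0.201, -0.001]
contact_force: [0.7, 0.2, -2.2]
gripper_width: 0.266
grasp_force: 50.2
```

```bash
python3 - <<'E'
from h import *
tool()
E
```

```text
t 23.00 tcp [494.9 353.2 111.8] closing yaw -66.8 F [ 0.7  0.2 -2.2] w 22.7 g 50
```

Emit:
{"api": "arm_command", "payload": {"rows": [[[15, 0, 0, 0, -0.95], [15, 0, 0, 0, -0.95], [15, 0, 0, -0.3, -0.95], [15, 0, 0, -0.4, -0.9], [15, 0, 0, -0.4, 0], [15, 0, 0, -0.4, 0], [15, 0, 0, -0.1, 0], [15, 0, 0, 0, 0], [15, 0, 0, 0, 0], [15, 0, 0, 0, 0]]]}}

```text
t: 24.25
eef_pos: [0.4963, 0.3522, 0.0175]
tool_rot: [-0.0, 0.999, 0.052, 0.001]
contact_force: [0.2, -0.0, -2.3]
gripper_width: 0.264
grasp_force: 50.1
```

```bash
python3 - <<'E'
from h import *
tool()
im=snap("side"); 
c=im[130:220,250:350]
c=cv2.resize(c,None,fx=6,fy=6,interpolation=cv2.INTER_CUBIC)
cv2.imwrite("pics/s8.png",c[:,:,::-1])
E
```

```text
t 24.25 tcp [496.3 352.2  17.5] closing yaw -84.0 F [ 0.2 -0.  -2.3] w 22.5 g 50
```

View pics/s8.png

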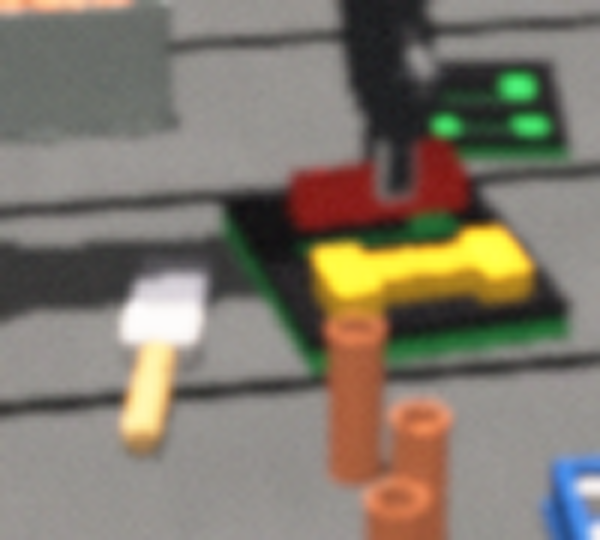

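Emit:
{"api": "arm_command", "payload": {"rows": [[[15, 0, 0, -0.1, 0], [15, 0, 0, -0.1, 0], [15, 0, 0, -0.05, 0], [15, 0, 0, -0.03, 0], [15, 0, 0, -0.03, 0], [15, 0, 0, 0, 0], [15, 0, 0, 0, 0], [15, 0, 0, 0, 0], [15, 0, 0, 0, 0], [15, 0, 0, 0, 0]]]}}

```text
t: 25.55
eef_pos: [0.4958, 0.3519, -0.0019]
tool_rot: [-0.0, 0.999, 0.052, 0.0]
contact_force: [-0.8, 0.2, -2.3]
gripper_width: 0.267
grasp_force: 50.1
```

Emit:
{"api": "arm_command", "payload": {"rows": [[[15, 0, 0, -0.04, 0], [15, 0, 0, -0.04, 0], [15, 0, 0, 0, 0], [45, 0, 0, 0, 0], [45, 0, 0, 0, 0], [45, 0, 0, 0, 0], [45, 0, 0, 0.4, 0], [45, 0, 0, 0.8, 0], [45, 0, 0, 0.8, 0.9], [45, 0.1, -0.7, 0, 0.9]]]}}

```text
t: 26.8
eef_pos: [0.5044, 0.3136, 0.1181]
tool_rot: [-0.002, 0.992, 0.128, 0.004]
contact_force: [0.5, -0.1, -0.5]
gripper_width: 0.525
grasp_force: 0.0
```

Emit:
{"api": "arm_command", "payload": {"rows": [[[45, 0.1, -0.7, 0, 0.9], [45, 0.1, -0.7, 0, 0.9], [45, 0.1, -0.7, 0, 0.9], [45, 0.1, -0.7, 0, 0.9], [45, 0.1, -0.7, 0, 0.9], [45, 0.1, -0.7, 0, 0.9], [45, 0.1, -0.7, 0, 0.9], [45, 0.1, -0.7, 0, 0.9], [45, 0.1, -0.7, 0, 0.9], [45, 0.1, -0.7, 0, 0.9]]]}}

```text
t: 28.05
eef_pos: [0.5621, -0.1122, 0.115]
tool_rot: [0.0, 0.885, 0.466, 0.001]
contact_force: [0.2, 0.6, 0.9]
gripper_width: 0.525
grasp_force: 0.0
```

Emit:
{"api": "arm_command", "payload": {"rows": [[[45, 0.1, -0.7, 0, 0.9], [45, 0.1, -0.7, 0, 0.9], [45, 0.06, -0.7, 0, 0.6], [45, 0, 0, 0, 0], [45, 0, 0, 0, 0], [45, 0, 0, 0, 0], [45, 0, 0, 0, 0], [45, 0, 0, 0, 0], [45, 0, 0, 0, 0], [45, 0, 0, 0, 0]]]}}

```text
t: 29.3
eef_pos: [0.5774, -0.2361, 0.1133]
tool_rot: [0.0, 0.836, 0.548, 0.0]
contact_force: [-0.3, 0.1, -0.2]
gripper_width: 0.527
grasp_force: 0.0
```

```bash
python3 - <<'E'
from h import *
tool()
im=snap("top"); cv2.imwrite("pics/top9.png",im[:,:,::-1]); cv2.imwrite("pics/side9.png",snap("side")[:,:,::-1])
for b in blobs(im,"yel",60,(200,160,260,230)): print("bridge",[np.round(x,1) for x in rect(pts(b[2],"top",.038))])
for b in blobs(im,"red",60,(180,160,260,230)): print("sq",b[0],[np.round(x,1) for x in rect(pts(b[2],"top",.038))])
# nest via rails (white) and outer blue hull in an earlier clear view
im7=cv2.imread("pics/top7.png")[:,:,::-1].copy()
for nm,i in (("7",im7),("9",im)):
  h=hsv(i); m=cv2.inRange(h,np.array((100,90,40)),np.array((128,255,255))); k=np.zeros_like(m);k[110:205,296:372]=255;m&=k
  v,u=np.nonzero(m); print(nm,len(u)); 
  b=cv2.minAreaRect(np.c_[u,v].astype(np.float32)); print(b)
  w=((h[...,2]>140)&(h[...,1]<70)).astype(np.uint8); k=np.zeros_like(w);k[120:200,310:362]=1;w&=k
  N,l,s,c=cv2.connectedComponentsWithStats(w)
  for j in range(1,N):
    if s[j,4]>30: print("rail",s[j,4],[np.round(x,1) for x in rect(pts(l==j,"top",.024))])
E
```

```text
t 29.30 tcp [ 577.4 -236.1  113.3] closing yaw -23.5 F [-0.3  0.1 -0.2] w 45.0 g 0
bridge [array([502.4, 280.8]), array([115.6,  57.5]), np.float64(5.8)]
sq 534 [array([487.4, 372.4]), array([107.3,  74.4]), np.float64(7.8)]
7 1845
((328.358642578125, 159.19656372070312), (55.22524642944336, 67.7651138305664), 4.763641834259033)
rail 264 [array([616.4,  43.1]), array([ 13.2, 174.8]), np.float64(85.4)]
rail 476 [array([614. ,  -5.5]), array([ 25.2, 175.6]), np.float64(84.6)]
rail 287 [array([608.7, -54.6]), array([ 16.1, 174.6]), np.float64(86.0)]
9 1864
((328.32415771484375, 159.1103515625), (55.30828857421875, 67.93120574951172), 4.763641834259033)
rail 261 [array([616.4,  43.2]), array([ 13. , 174.2]), np.float64(85.4)]
rail 472 [array([614. ,  -5.6]), array([ 23.6, 175.5]), np.float64(85.4)]
rail 277 [array([608.9, -54.1]), array([ 14.2, 174.4]), np.float64(85.2)]
```

Emit:
{"api": "arm_command", "payload": {"rows": [[[45, 0.1, -0.16, 0, 0.9], [45, 0, 0, 0, 0.9], [45, 0, 0, 0, 0.9], [45, 0, 0, 0, 0.9], [45, 0, 0, 0, 0.9], [45, 0, 0, -0.2, 0.9], [45, 0, 0, -0.4, 0.9], [45, 0, 0, -0.4, 0.75], [45, 0, 0, 0, 0], [45, 0, 0, 0, 0]]]}}

```text
t: 30.65
eef_pos: [0.5838, -0.2462, 0.0541]
tool_rot: [0.0, 0.651, 0.759, 0.0]
contact_force: [-0.4, 0.3, 0.6]
gripper_width: 0.526
grasp_force: 0.0
```

```bash
python3 - <<'E'
from h import *
tool()
im=snap("side"); 
h=hsv(im); w=((h[...,2]>150)&(h[...,1]<60)).astype(np.uint8); k=np.zeros_like(w);k[240:305,350:440]=1;w&=k
N,l,s,c=cv2.connectedComponentsWithStats(w); i=1+s[1:,4].argmax(); print(s[i,4],[np.round(x,1) for x in rect(pts(l==i,"side",.006))])
c=im[230:310,340:440]
c=cv2.resize(c,None,fx=5,fy=5,interpolation=cv2.INTER_CUBIC)
d=cv2.resize(im[140:200,270:360],None,fx=3.3,fy=3.3,interpolation=cv2.INTER_CUBIC)
o=np.zeros((400,800,3),np.uint8);o[:,:500]=c;o[:198,500:797]=d
cv2.imwrite("pics/s9.png",o[:,:,::-1])
E
```

```text
t 30.65 tcp [ 583.8 -246.2   54.1] closing yaw 8.7 F [-0.4  0.3  0.6] w 45.0 g 0
1995 [array([ 565.7, -300.9]), array([109.2, 229.6]), np.float64(78.6)]
```

View pics/s9.png

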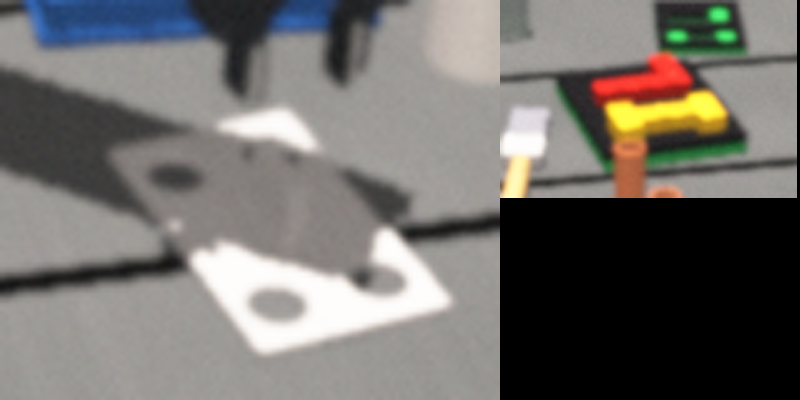

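Emit:
{"api": "arm_command", "payload": {"rows": [[[45, 0, 0, -0.4, 0], [45, 0, 0, -0.4, 0], [45, 0, 0, -0.3, 0], [45, 0, 0, -0.12, 0], [45, 0, 0, 0, 0], [5, 0, 0, 0, 0], [5, 0, 0, 0, 0], [5, 0, 0, 0, 0], [5, 0, 0, 0, 0], [5, 0, 0, 0, 0]]], "newtons": 90}}

```text
t: 31.95
eef_pos: [0.5838, -0.2461, -0.0189]
tool_rot: [0.0, 0.651, 0.759, 0.0]
contact_force: [-2.0, 0.6, 6.5]
gripper_width: 0.127
grasp_force: 89.3
```

Emit:
{"api": "arm_command", "payload": {"rows": [[[5, 0, 0, 0, 0], [5, 0, 0, 0.2, 0], [5, 0, 0, 0.4, 0], [5, 0, 0, 0.5, 0], [5, 0, 0, 0.5, 0], [5, 0, 0, 0.4, 0.5], [5, 0, 0, 0, 0.8], [5, 0, 0, 0, 0.8], [5, 0, 0, 0, 0.8], [5, 0, 0, 0, 0.8]]]}}

```text
t: 33.2
eef_pos: [0.5824, -0.2453, 0.0997]
tool_rot: [-0.001, 0.531, 0.848, -0.0]
contact_force: [0.2, 0.7, -6.7]
gripper_width: 0.125
grasp_force: 88.2
```

```bash
python3 - <<'E'
from h import *
tool()
E
```

```text
t 33.20 tcp [ 582.4 -245.3   99.7] closing yaw 25.9 F [ 0.2  0.7 -6.7] w 10.6 g 88
```

Emit:
{"api": "arm_command", "payload": {"rows": [[[5, 0, 0, 0.4, 0.9], [5, 0, 0, 0.2, 0.9], [5, 0, 0, 0, 0.9], [5, 0, 0.3, 0, 0.9], [5, 0, 0.5, 0, 0.9], [5, 0.1, 0.6, 0, 0.9], [5, 0.1, 0.7, 0, 0.9], [5, 0.1, 0.7, 0, 0.9], [5, 0.1, 0.7, 0, 0.9], [5, 0.11, 0.5, 0, 0.9]]]}}

```text
t: 34.45
eef_pos: [0.6132, -0.0005, 0.1357]
tool_rot: [-0.001, 0.195, 0.981, 0.001]
contact_force: [-0.3, -0.1, -6.7]
gripper_width: 0.128
grasp_force: 88.5
```

Emit:
{"api": "arm_command", "payload": {"rows": [[[5, 0, 0, 0, 0.9], [5, 0, 0, 0, 0.9], [5, 0, 0, 0, 0.9], [5, 0, 0, 0, 0.9], [5, 0, 0, 0, 0.38], [5, 0, 0, 0, 0], [5, 0, 0, 0, 0], [5, 0, 0, 0, 0], [5, 0, 0, 0, 0], [5, 0, 0, 0, 0]]]}}

```text
t: 35.7
eef_pos: [0.614, -0.0058, 0.1361]
tool_rot: [0.0, 0.041, 0.999, -0.0]
contact_force: [0.4, -0.6, -5.5]
gripper_width: 0.116
grasp_force: 88.6
```

```bash
python3 - <<'E'
from h import *
tool()
E
```

```text
t 35.70 tcp [614.   -5.8 136.1] closing yaw 85.3 F [ 0.4 -0.6 -5.5] w 9.9 g 89
```

Emit:
{"api": "arm_command", "payload": {"rows": [[[5, -0.02, 0, -0.4, 0], [5, 0, 0, -0.5, 0], [5, 0, 0, -0.5, 0], [5, 0, 0, -0.4, 0], [5, 0, 0, -0.12, 0], [5, 0, 0, 0, 0], [5, 0, 0, 0, 0], [5, 0, 0, 0, 0], [5, 0, 0, 0, 0], [5, 0, 0, 0, 0]]]}}

```text
t: 36.95
eef_pos: [0.6129, -0.0057, 0.0212]
tool_rot: [0.0, 0.041, 0.999, 0.0]
contact_force: [-0.1, -1.0, -6.1]
gripper_width: 0.119
grasp_force: 88.4
```

```bash
python3 - <<'E'
from h import *
tool()
im=snap("side"); 
c=cv2.resize(im[160:250,325:435],None,fx=7,fy=6.5,interpolation=cv2.INTER_CUBIC)
cv2.imwrite("pics/s10.png",c[:,:,::-1])
E
```

```text
t 36.95 tcp [612.9  -5.7  21.2] closing yaw 85.3 F [-0.1 -1.  -6.1] w 10.2 g 88
```

View pics/s10.png

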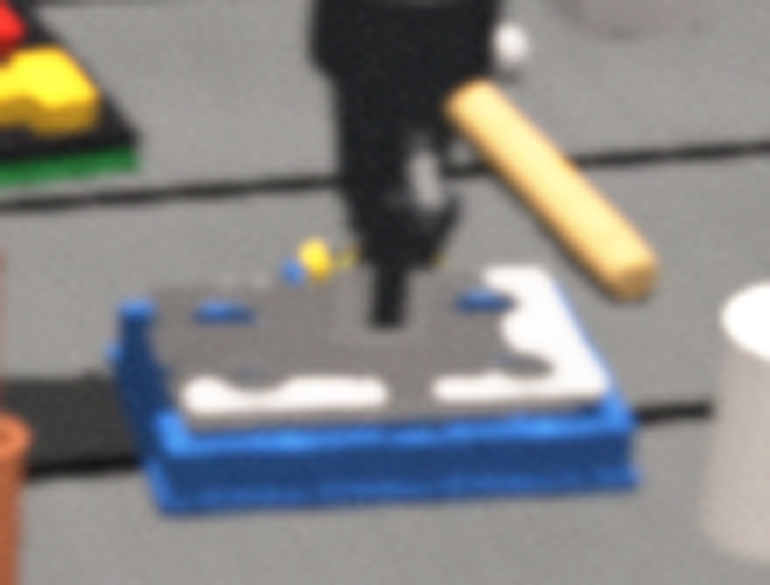

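Emit:
{"api": "arm_command", "payload": {"rows": [[[5, 0, 0, -0.1, 0], [5, 0, 0, -0.03, 0], [5, 0, 0, -0.03, 0], [5, 0, 0, -0.03, 0], [5, 0, 0, 0, 0], [5, 0, 0, 0, 0], [5, 0, 0, 0, 0], [5, 0, 0, 0, 0], [5, 0, 0, 0, 0], [5, 0, 0, 0, 0]]]}}

```text
t: 38.25
eef_pos: [0.6128, -0.0057, 0.0095]
tool_rot: [-0.0, 0.041, 0.999, 0.0]
contact_force: [0.7, 0.2, -6.4]
gripper_width: 0.124
grasp_force: 88.5
```

Free so far; finish lowering.

Emit:
{"api": "arm_command", "payload": {"rows": [[[5, 0, 0, -0.03, 0], [5, 0, 0, -0.03, 0], [5, 0, 0, -0.02, 0], [5, 0, 0, 0, 0], [5, 0, 0, 0, 0], [5, 0, 0, 0, 0], [5, 0, 0, 0, 0], [5, 0, 0, 0, 0], [5, 0, 0, 0, 0], [5, 0, 0, 0, 0]]]}}

```text
t: 39.5
eef_pos: [0.6127, -0.0058, 0.0051]
tool_rot: [-0.0, 0.041, 0.999, 0.0]
contact_force: [-5.5, 0.1, 5.6]
gripper_width: 0.123
grasp_force: 90.2
```

Emit:
{"api": "arm_command", "payload": {"rows": [[[30, 0, 0, 0, 0], [30, 0, 0, 0, 0], [30, 0, 0, 0, 0], [30, 0, 0, 0.3, 0], [30, 0, 0, 0.5, 0], [30, 0, 0, 0.6, 0], [30, 0, 0, 0.6, 0], [30, -0.7, 0, 0, 0], [30, -0.7, 0, 0, 0], [30, 0, 0, 0, 0]]]}}

```text
t: 40.75
eef_pos: [0.526, -0.0061, 0.1257]
tool_rot: [-0.001, 0.042, 0.999, 0.0]
contact_force: [0.3, 1.0, 0.6]
gripper_width: 0.348
grasp_force: 0.0
```

Emit:
{"api": "arm_command", "payload": {"rows": [[[30, 0, -0.9, 0, 0], [30, 0, -0.9, 0, 0], [30, 0, -0.9, 0, 0], [30, 0, -0.9, 0, 0], [30, 0, 0, 0, 0], [30, 0, 0, 0, 0], [30, 0, 0, 0, 0], [30, 0, 0, 0, 0], [30, 0, 0, 0, 0], [30, 0, 0, 0, 0]]]}}

```text
t: 42.0
eef_pos: [0.5289, -0.2214, 0.1247]
tool_rot: [-0.0, 0.041, 0.999, 0.0]
contact_force: [-0.6, -0.3, -0.2]
gripper_width: 0.356
grasp_force: 0.0
```

```bash
python3 - <<'E'
from h import *
tool()
im=snap("top"); cv2.imwrite("pics/top11.png",im[:,:,::-1])
def holes(im,roi,z):
  h=hsv(im); w=((h[...,2]>140)&(h[...,1]<60)).astype(np.uint8); k=np.zeros_like(w);x0,y0,x1,y1=roi;k[y0:y1,x0:x1]=1;w&=k
  N,l,s,c=cv2.connectedComponentsWithStats(w); i=1+s[1:,4].argmax(); print("plate",s[i,4],[np.round(x,1) for x in rect(pts(l==i,"top",z))])
  ct,hi=cv2.findContours((l==i).astype(np.uint8),cv2.RETR_CCOMP,cv2.CHAIN_APPROX_NONE)
  for q,hh in zip(ct,hi[0]):
    if hh[3]>=0 and cv2.contourArea(q)>30: M=cv2.moments(q); print("hole",cv2.contourArea(q),(plane("top",[M["m10"]/M["m00"],M["m01"]/M["m00"]],z)*1000).round(1))
holes(im,(308,118,362,202),.030)
g=hsv(im)[...,2]; k=(g<45).astype(np.uint8); r=np.zeros_like(k); r[128:165,295:320]=1; k&=r
N,l,s,c=cv2.connectedComponentsWithStats(k)
for i in range(1,N):
  if s[i,4]>8: print("dark",s[i],c[i].round(1),(plane("top",c[i],.0795)*1000).round(1),(plane("top",c[i],.0615)*1000).round(1))
for b in blobs(im,"yel",30,(290,120,320,185)): print("yel",b[0],[np.round(x,1) for x in rect(pts(b[2],"top",.0435))])
E
```

```text
t 42.00 tcp [ 528.9 -221.4  124.7] closing yaw 85.3 F [-0.6 -0.3 -0.2] w 30.4 g 0
plate 1950 [array([612.8,  -5.6]), array([110.6, 175.2]), np.float64(85.2)]
hole 81.0 [[553. -29.]]
hole 82.5 [[557.8  26.8]]
hole 74.5 [[663.9 -38. ]]
hole 74.0 [[668.8  17.4]]
yel 92 [array([628.2,  73.3]), array([41.4, 20.8]), np.float64(7.1)]
```

```bash
python3 - <<'E'
from h import *
print((plane("top",[[306.4,140.8]],.07)*1000).round(1), proj("top",[[.6527,.0764,.0795],[.6527,.0764,.0435],[.6497,.0869,.0795],[.619,.0722,.0435]]).round(1))
im=cv2.imread("pics/top11.png"); print(im[130:164:2,296:320:2].max(2))
s=cv2.imread("pics/side9.png"); print(proj("side",[[.6527,.0764,.0795],[.6527,.0764,.0435],[.6497,.0869,.0795],[.6497,.0869,.0435]]).round(1))
m=(s.max(2)<60)[180:206,360:400]; v,u=np.nonzero(m); print(len(u), u.mean()+360,v.min()+180,v.max()+180)
E
```

```text
[[652.3  75.4]] [[306.  139.8]
 [306.1 142.8]
 [302.3 140.8]
 [307.4 154.3]]
[[109 116 111 111 114 112 111 119 116 141 186 194]
 [109 112 111 113 113 114 112 114 111 144 188 208]
 [112 109 111 112 112 113 115 118 110 147 183 201]
 [111 113 110 111 113 104 119 116 109 147 176 203]
 [109 112 116 122 107  69  98 115 110 152 181 202]
 [111 113 113 112  74  60  65 105 116 169 191 215]
 [108 111 112 100  56  52  58  95 119 180 200 231]
 [105 111 112 112 106  78 135 135 123 168 189 232]
 [104 107 110 123 228 249 252 197 122 169 172 221]
 [106 108 109 112 244 255 255 237 122 171 183 228]
 [107 110 105 134 241 255 255 245 174 190 197 236]
 [112 113 107 154 244 253 247 251 172 192 205 236]
 [107 108 115 163 245 208 154 245 181 188 189 237]
 [106 112 116 172 237 244 239 253 157 175 179 234]
 [108 106 116 173 161 236 247 214 163 175 180 238]
 [107 112  99 139 155 156 147 166 175 187 206 239]
 [109 110  97  74  79  91  88  92 156 204 232 241]]
[[384.  186.7]
 [383.  197.1]
 [381.9 185.2]
 [381.  195.6]]
465 387.341935483871 180 205
```

Emit:
{"api": "arm_command", "payload": {"rows": [[[45, 0.25, 0.7, 0, 0.5], [45, 0.25, 0.7, 0, 0.5], [45, 0.25, 0.7, 0, 0.5], [45, 0.25, 0.7, 0, 0.5], [45, 0.25, 0.7, 0, 0.57], [45, 0.25, 0.7, 0, 0], [45, 0.28, 0.7, 0, 0], [45, 0.28, 0.06, 0, 0], [45, 0, 0, 0, 0], [45, 0, 0, 0, 0]]]}}

```text
t: 43.3
eef_pos: [0.6517, 0.0745, 0.1245]
tool_rot: [-0.0, -0.061, 0.998, -0.0]
contact_force: [-0.5, 0.2, 0.1]
gripper_width: 0.524
grasp_force: 0.0
```

```bash
python3 - <<'E'
from h import *
tool()
E
```

```text
t 43.30 tcp [651.7  74.5 124.5] closing yaw -83.0 F [-0.5  0.2  0.1] w 44.7 g 0
```

Emit:
{"api": "arm_command", "payload": {"rows": [[[45, 0.02, 0.03, -0.4, 0], [45, 0, 0, -0.5, 0], [45, 0, 0, -0.5, 0], [45, 0, 0, -0.3, 0], [45, 0, 0, -0.03, 0], [22, 0, 0, 0, 0], [22, 0, 0, 0, 0], [22, 0, 0, 0, 0], [22, 0, 0, 0, 0], [22, 0, 0, 0, 0]]], "newtons": 20}}

```text
t: 44.55
eef_pos: [0.6537, 0.0776, 0.0211]
tool_rot: [0.0, -0.061, 0.998, 0.0]
contact_force: [-0.6, -0.5, -0.0]
gripper_width: 0.262
grasp_force: 0.0
```

```bash
python3 - <<'E'
from h import *
tool()
P=np.array([619,72.2]); o=get_obs()["eef_pos"][:2]*1000
th=np.radians(7.1)-.08*np.arange(1,26); K=P+34*np.c_[np.cos(th),np.sin(th)]
d=np.diff(np.vstack([o,K]),axis=0)/60
print(K[22].round(1),K[24].round(1)); print(d.round(3).tolist())
E
```

```text
t 44.55 tcp [653.7  77.6  21.1] closing yaw -83.0 F [-0.6 -0.5 -0. ] w 22.3 g 0
[614.1  38.6] [608.8  39.8]
[[-0.012, -0.066], [0.0, -0.045], [-0.003, -0.045], [-0.007, -0.045], [-0.011, -0.044], [-0.014, -0.043], [-0.017, -0.042], [-0.021, -0.04], [-0.024, -0.038], [-0.027, -0.036], [-0.03, -0.034], [-0.032, -0.032], [-0.035, -0.029], [-0.037, -0.026], [-0.039, -0.023], [-0.041, -0.02], [-0.042, -0.017], [-0.043, -0.013], [-0.044, -0.01], [-0.045, -0.006], [-0.045, -0.002], [-0.045, 0.001], [-0.045, 0.005], [-0.045, 0.008], [-0.044, 0.012]]
```

Emit:
{"api": "arm_command", "payload": {"rows": [[[22, -0.01, -0.066, 0, -1], [22, 0, -0.045, 0, -1], [22, -0.003, -0.045, 0, -1], [22, -0.007, -0.045, 0, -1], [22, -0.011, -0.044, 0, -1], [22, -0.014, -0.043, 0, -1], [22, -0.017, -0.042, 0, -1], [22, -0.021, -0.04, 0, -1], [22, -0.024, -0.038, 0, -1], [22, -0.027, -0.036, 0, -1]]]}}

```text
t: 45.8
eef_pos: [0.6461, 0.0519, 0.021]
tool_rot: [0.0, 0.333, 0.943, 0.001]
contact_force: [2.0, 1.5, -0.9]
gripper_width: 0.256
grasp_force: 1.1
```

Emit:
{"api": "arm_command", "payload": {"rows": [[[22, -0.03, -0.034, 0, -1], [22, -0.032, -0.032, 0, -1], [22, -0.035, -0.029, 0, -1], [22, -0.037, -0.026, 0, -1], [22, -0.039, -0.023, 0, -1], [22, -0.041, -0.02, 0, -1], [22, -0.042, -0.017, 0, -1], [22, -0.043, -0.013, 0, -1], [22, -0.044, -0.01, 0, -1], [22, 0, 0, 0, 0]]]}}

```text
t: 47.05
eef_pos: [0.6253, 0.0389, 0.021]
tool_rot: [0.0, 0.643, 0.766, 0.0]
contact_force: [2.0, -1.2, 0.4]
gripper_width: 0.257
grasp_force: 0.7
```

```bash
python3 - <<'E'
from h import *
tool()
im=snap("side"); print([(b[0],b[1]) for b in blobs(im,"yel",10,(345,185,425,235))], proj("side",[[.619,.0722,.0435],[.6162,.0383,.0435]]).round(1))
E
```

```text
t 47.05 tcp [625.3  38.9  21. ] closing yaw 10.0 F [ 2.  -1.2  0.4] w 22.0 g 1
[(np.int32(12), array([406.5, 196.1])), (np.int32(13), array([370.2, 201.5]))] [[372.8 198.8]
 [375.3 204.4]]
```

Emit:
{"api": "arm_command", "payload": {"rows": [[[22, -0.045, -0.006, 0, -1], [22, -0.045, -0.002, 0, -1], [22, -0.045, 0, 0, -1], [22, -0.045, 0, 0, -0.2], [22, -0.03, 0, 0, 0], [22, -0.03, 0, 0, 0], [22, 0, 0, 0, 0], [22, 0, 0, 0, 0], [22, 0, 0, 0, 0], [22, 0, 0, 0, 0]]]}}

```text
t: 48.35
eef_pos: [0.614, 0.0378, 0.0213]
tool_rot: [0.003, 0.735, 0.678, 0.002]
contact_force: [11.5, -1.7, -8.3]
gripper_width: 0.259
grasp_force: 5.7
```

Emit:
{"api": "arm_command", "payload": {"rows": [[[40, 0.03, 0, 0, 0], [40, 0, 0, 0, 0], [40, 0, 0, 0, 0], [40, 0, 0, 0.4, 0], [40, 0, 0, 0.7, 0], [40, 0, 0, 0.7, 0], [50, -0.7, 0.3, 0, 0], [50, -0.7, 0.3, 0, 0], [50, -0.7, 0.3, 0, 0], [50, -0.7, 0.3, 0, 0]]]}}

```text
t: 49.6
eef_pos: [0.4426, 0.1107, 0.1287]
tool_rot: [-0.0, 0.735, 0.678, -0.0]
contact_force: [0.6, 1.0, 1.1]
gripper_width: 0.588
grasp_force: 0.0
```

Emit:
{"api": "arm_command", "payload": {"rows": [[[50, -0.22, 0.18, 0, 0], [50, 0, 0, 0, 0], [50, 0, 0, 0, 0], [50, 0, 0, 0, 0], [50, 0, 0, 0, 0], [50, 0, 0, 0, 0], [50, 0, 0, 0, 0], [50, 0, 0, 0, 0], [50, 0, 0, 0, 0], [50, 0, 0, 0, 0]]]}}

```text
t: 50.85
eef_pos: [0.4312, 0.1211, 0.1289]
tool_rot: [-0.0, 0.736, 0.677, 0.0]
contact_force: [-0.3, -0.0, 0.3]
gripper_width: 0.589
grasp_force: 0.0
```

```bash
python3 - <<'E'
from h import *
tool()
im=snap("top"); cv2.imwrite("pics/top12.png",im[:,:,::-1])
for b in blobs(im,"yel",25,(285,110,345,185)): print("keeper",b[0],[np.round(x,1) for x in rect(pts(b[2],"top",.0435))])
for b in blobs(im,"cop",40,(270,195,390,240)): print("tube",b[0],(plane("top",b[1],.085)*1000).round(1))
for b in blobs(im,"yel",60,(200,160,260,230)): print("bridge",[np.round(x,1) for x in rect(pts(b[2],"top",.038))])
for b in blobs(im,"red",60,(180,160,260,230)): print("sq",b[0],[np.round(x,1) for x in rect(pts(b[2],"top",.038))])
c=cv2.resize(im[110:240,270:390],None,fx=4.5,fy=4.5,interpolation=cv2.INTER_CUBIC)
cv2.imwrite("pics/s12.png",c[:,:,::-1])
E
```

```text
t 50.85 tcp [431.2 121.1 128.9] closing yaw -4.7 F [-0.3 -0.   0.3] w 50.3 g 0
keeper 85 [array([618.4,  63.3]), array([20.6, 37.6]), np.float64(0.9)]
tube 97 [[445.5  28.8]]
tube 106 [[419.5 -40.5]]
tube 116 [[ 422.9 -112.3]]
bridge [array([502.3, 280.7]), array([115.6,  58. ]), np.float64(5.4)]
sq 538 [array([487.2, 372.6]), array([107.2,  75. ]), np.float64(7.3)]
```

View pics/s12.png

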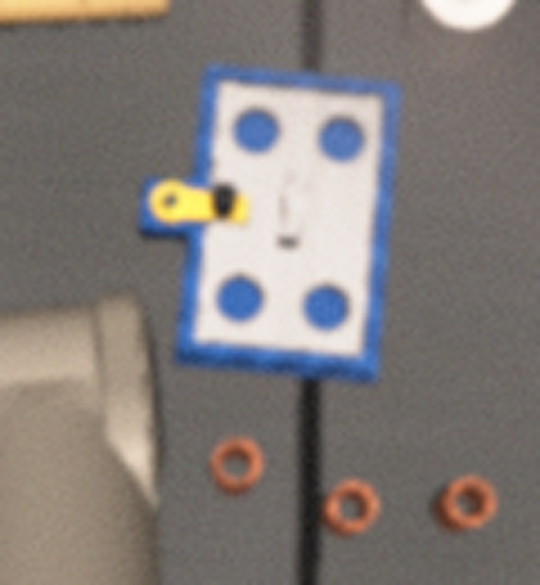

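Emit:
{"api": "arm_command", "payload": {"rows": [[[50, 0.02, -0.01, -0.4, 0], [50, 0, 0, -0.5, 0], [50, 0, 0, -0.5, 0], [50, 0, 0, -0.2, 0], [50, 0, 0, -0.09, 0], [50, 0, 0, 0, 0], [20, 0, 0, 0, 0], [20, 0, 0, 0, 0], [20, 0, 0, 0, 0], [20, 0, 0, 0, 0]]], "newtons": 40}}

```text
t: 52.15
eef_pos: [0.4332, 0.1209, 0.0283]
tool_rot: [0.0, 0.736, 0.677, 0.001]
contact_force: [-0.3, 0.0, 6.6]
gripper_width: 0.305
grasp_force: 39.3
```

Emit:
{"api": "arm_command", "payload": {"rows": [[[20, 0, 0, 0, 0], [20, 0, 0, 0, 0], [20, 0, 0, 0.5, 0], [20, 0, 0, 0.8, 0], [20, 0, 0, 0.6, 0], [20, 0, 0, 0, 0], [20, 0, 0, 0, 0], [20, 0, 0, 0, 0], [20, 0, 0, 0, 0], [20, 0, 0, 0, 0]]]}}

```text
t: 53.4
eef_pos: [0.4322, 0.1202, 0.1411]
tool_rot: [0.0, 0.736, 0.677, -0.001]
contact_force: [0.1, 0.0, -1.2]
gripper_width: 0.306
grasp_force: 40.0
```

```bash
python3 - <<'E'
from h import *
tool()
E
```

```text
t 53.40 tcp [432.2 120.2 141.1] closing yaw -4.7 F [ 0.1  0.  -1.2] w 26.1 g 40
```

Emit:
{"api": "arm_command", "payload": {"rows": [[[20, 0.6, -0.25, 0, 0], [20, 0.6, -0.25, 0, 0], [20, 0.6, -0.25, 0, 0], [20, 0.6, -0.25, 0, 0], [20, 0.6, -0.25, 0, 0], [20, 0.6, -0.25, 0, 0], [20, 0.37, -0.21, 0, 0], [20, 0, 0, 0, 0], [20, 0, 0, 0, 0], [20, 0, 0, 0, 0]]]}}

```text
t: 54.65
eef_pos: [0.6698, 0.0188, 0.1413]
tool_rot: [-0.001, 0.735, 0.678, -0.0]
contact_force: [0.5, 0.9, -0.2]
gripper_width: 0.311
grasp_force: 40.1
```

Emit:
{"api": "arm_command", "payload": {"rows": [[[20, 0, 0, -0.4, 0], [20, 0, 0, -0.5, 0], [20, 0, 0, -0.4, 0], [20, 0, 0, 0, 0], [20, 0, 0, 0, 0], [20, 0, 0, 0, 0], [20, 0, 0, 0, 0], [20, 0, 0, 0, 0], [20, 0, 0, 0, 0], [20, 0, 0, 0, 0]]]}}

```text
t: 55.9
eef_pos: [0.6706, 0.0179, 0.0635]
tool_rot: [-0.0, 0.736, 0.677, -0.0]
contact_force: [-0.2, 0.5, -0.4]
gripper_width: 0.304
grasp_force: 40.0
```

```bash
python3 - <<'E'
from h import *
tool()
E
```

```text
t 55.90 tcp [670.6  17.9  63.5] closing yaw -4.7 F [-0.2  0.5 -0.4] w 26.0 g 40
```

Emit:
{"api": "arm_command", "payload": {"rows": [[[20, 0, 0, -0.05, 0], [20, 0, 0, -0.05, 0], [20, 0, 0, -0.02, 0], [20, 0, 0, -0.02, 0], [20, 0, 0, 0, 0], [20, 0, 0, 0, 0], [20, 0, 0, 0, 0], [20, 0, 0, 0, 0], [20, 0, 0, 0, 0], [20, 0, 0, 0, 0]]]}}

```text
t: 57.15
eef_pos: [0.6704, 0.0179, 0.055]
tool_rot: [-0.0, 0.736, 0.677, -0.0]
contact_force: [-1.8, -0.5, -1.6]
gripper_width: 0.301
grasp_force: 39.9
```

Emit:
{"api": "arm_command", "payload": {"rows": [[[20, 0, 0, -0.1, 0], [20, 0, 0, -0.1, 0], [20, 0, 0, -0.06, 0], [20, 0, 0, -0.03, 0], [20, 0, 0, 0, 0], [20, 0, 0, 0, 0], [20, 0, 0, 0, 0], [20, 0, 0, 0, 0], [20, 0, 0, 0, 0], [20, 0, 0, 0, 0]]]}}

```text
t: 58.4
eef_pos: [0.6705, 0.0179, 0.0377]
tool_rot: [-0.0, 0.736, 0.677, -0.0]
contact_force: [-1.7, -0.5, -2.8]
gripper_width: 0.308
grasp_force: 39.9
```

Emit:
{"api": "arm_command", "payload": {"rows": [[[38, 0, 0, 0, 0], [38, 0, 0, 0, 0], [38, 0, 0, 0, 0], [38, 0, 0, 0.5, 0], [38, 0, 0, 0.8, 0], [38, 0, 0, 0.24, 0], [50, -0.7, 0.04, 0, 0], [50, -0.7, 0.04, 0, 0], [50, -0.7, 0.04, 0, 0], [50, -0.7, 0.04, 0, 0]]]}}

```text
t: 59.65
eef_pos: [0.501, 0.0276, 0.1297]
tool_rot: [-0.0, 0.736, 0.677, -0.0]
contact_force: [-0.1, -0.8, -0.1]
gripper_width: 0.585
grasp_force: 0.0
```

Emit:
{"api": "arm_command", "payload": {"rows": [[[50, -0.7, 0.02, 0, 0], [50, -0.25, 0, 0, 0], [50, 0, 0, 0, 0], [50, 0, 0, -0.4, 0], [50, 0, 0, -0.5, 0], [50, 0, 0, 0, 0], [50, 0, 0, 0, 0], [50, 0, 0, 0, 0], [50, 0, 0, 0, 0], [50, 0, 0, 0, 0]]]}}

```text
t: 60.9
eef_pos: [0.4459, 0.0289, 0.0765]
tool_rot: [0.0, 0.735, 0.678, 0.0]
contact_force: [-0.3, 1.1, -0.2]
gripper_width: 0.589
grasp_force: 0.0
```

```bash
python3 - <<'E'
from h import *
tool()
im=snap("side"); cv2.imwrite("pics/side13.png",im[:,:,::-1])
for b in blobs(im,"cop",40,(345,150,435,235)): v,u=np.nonzero(b[2]); print(b[0],b[1],u.min(),u.max(),v.min(),v.max())
for z in (.093,.096,.1): print(proj("side",[[.6704,.0177,z]]).round(1))
E
```

```text
t 60.90 tcp [445.9  28.9  76.5] closing yaw -4.7 F [-0.3  1.1 -0.2] w 50.3 g 0
216 [395.2 198.9] 390 403 183 212
[[396.4 191.5]]
[[396.5 190.6]]
[[396.7 189.4]]
```

Emit:
{"api": "arm_command", "payload": {"rows": [[[50, 0, 0, -0.4, 0], [50, 0, 0, -0.3, 0], [50, 0, 0, -0.11, 0], [50, 0, 0, 0, 0], [20, 0, 0, 0, 0], [20, 0, 0, 0, 0], [20, 0, 0, 0, 0], [20, 0, 0, 0, 0], [20, 0, 0, 0, 0], [20, 0, 0, 0, 0]]]}}

```text
t: 62.2
eef_pos: [0.4463, 0.0288, 0.0281]
tool_rot: [0.0, 0.736, 0.677, 0.001]
contact_force: [0.7, -0.2, 6.3]
gripper_width: 0.306
grasp_force: 39.4
```

Emit:
{"api": "arm_command", "payload": {"rows": [[[20, 0, 0, 0.5, 0], [20, 0, 0, 0.8, 0], [20, 0, 0, 0.6, 0], [20, 0.6, 0, 0, 0], [20, 0.6, 0, 0, 0], [20, 0.4, 0, 0, 0], [20, 0.27, 0, 0, 0], [20, 0, 0, 0, 0], [20, 0, 0, 0, 0], [20, 0, 0, 0, 0]]]}}

```text
t: 63.45
eef_pos: [0.5568, 0.0287, 0.1415]
tool_rot: [-0.0, 0.736, 0.677, -0.0]
contact_force: [-0.4, 0.5, -1.2]
gripper_width: 0.301
grasp_force: 39.9
```

Emit:
{"api": "arm_command", "payload": {"rows": [[[20, 0.025, -0.03, 0, 0], [20, 0, 0, -0.5, 0], [20, 0, 0, -0.5, 0], [20, 0, 0, -0.25, 0], [20, 0, 0, -0.05, 0], [20, 0, 0, -0.05, 0], [20, 0, 0, -0.05, 0], [20, 0, 0, -0.04, 0], [20, 0, 0, 0, 0], [20, 0, 0, 0, 0]]]}}

```text
t: 64.7
eef_pos: [0.5592, 0.0269, 0.0552]
tool_rot: [0.0, 0.736, 0.677, 0.0]
contact_force: [-0.4, -1.0, -0.3]
gripper_width: 0.305
grasp_force: 40.0
```

Emit:
{"api": "arm_command", "payload": {"rows": [[[20, 0, 0, -0.1, 0], [20, 0, 0, -0.1, 0], [20, 0, 0, -0.07, 0], [20, 0, 0, -0.04, 0], [20, 0, 0, 0, 0], [20, 0, 0, 0, 0], [20, 0, 0, 0, 0], [38, 0, 0, 0, 0], [38, 0, 0, 0, 0], [38, 0, 0, 0, 0]]]}}

```text
t: 65.95
eef_pos: [0.5595, 0.0269, 0.0366]
tool_rot: [0.0, 0.736, 0.677, 0.0]
contact_force: [-0.5, -0.2, -0.1]
gripper_width: 0.446
grasp_force: 0.0
```

Emit:
{"api": "arm_command", "payload": {"rows": [[[38, 0, 0, 0, 0], [38, 0, 0, 0.5, 0], [38, 0, 0, 0.8, 0], [38, 0, 0, 0.26, 0], [50, -0.5, -0.5, 0, 0], [50, -0.5, -0.5, 0, 0], [50, -0.5, -0.5, 0, 0], [50, -0.5, -0.5, 0, 0], [50, -0.27, -0.32, 0, 0], [50, 0, 0, 0, 0]]]}}

```text
t: 67.2
eef_pos: [0.4223, -0.1131, 0.1301]
tool_rot: [-0.0, 0.736, 0.676, 0.0]
contact_force: [1.2, 0.8, -0.8]
gripper_width: 0.584
grasp_force: 0.0
```

```bash
python3 - <<'E'
from h import *
tool()
E
```

```text
t 67.20 tcp [ 422.3 -113.1  130.1] closing yaw -4.9 F [ 1.2  0.8 -0.8] w 49.9 g 0
```

Correct slightly and grasp tube D.

Emit:
{"api": "arm_command", "payload": {"rows": [[[50, 0.01, 0, -0.4, 0], [50, 0, 0, -0.5, 0], [50, 0, 0, -0.5, 0], [50, 0, 0, -0.2, 0], [50, 0, 0, -0.1, 0], [50, 0, 0, 0, 0], [20, 0, 0, 0, 0], [20, 0, 0, 0, 0], [20, 0, 0, 0, 0], [20, 0, 0, 0, 0]]]}}

```text
t: 68.45
eef_pos: [0.4245, -0.1123, 0.0289]
tool_rot: [0.0, 0.736, 0.678, 0.001]
contact_force: [-0.4, 0.3, 6.4]
gripper_width: 0.307
grasp_force: 39.1
```

Emit:
{"api": "arm_command", "payload": {"rows": [[[20, 0, 0, 0, 0], [20, 0, 0, 0.5, 0], [20, 0, 0, 0.8, 0], [20, 0, 0, 0.6, 0], [20, 0.6, 0.18, 0, 0], [20, 0.6, 0.18, 0, 0], [20, 0.7, 0.18, 0, 0], [20, 0.7, 0.18, 0, 0], [20, 0.7, 0.18, 0, 0], [20, 0.7, 0.32, 0, 0]]]}}

```text
t: 69.7
eef_pos: [0.6647, -0.0393, 0.1422]
tool_rot: [0.0, 0.736, 0.677, -0.0]
contact_force: [1.2, -0.2, 0.4]
gripper_width: 0.306
grasp_force: 40.0
```

```bash
python3 - <<'E'
from h import *
tool()
E
```

```text
t 69.70 tcp [664.7 -39.3 142.2] closing yaw -4.8 F [ 1.2 -0.2  0.4] w 26.1 g 40
```

Emit:
{"api": "arm_command", "payload": {"rows": [[[20, 0.01, 0.012, 0, 0], [20, 0, 0, -0.5, 0], [20, 0, 0, -0.5, 0], [20, 0, 0, -0.25, 0], [20, 0, 0, -0.05, 0], [20, 0, 0, -0.05, 0], [20, 0, 0, -0.05, 0], [20, 0, 0, -0.04, 0], [20, 0, 0, 0, 0], [20, 0, 0, 0, 0]]]}}

```text
t: 70.95
eef_pos: [0.6656, -0.0382, 0.0586]
tool_rot: [0.0, 0.736, 0.677, 0.002]
contact_force: [-4.1, 2.0, 15.1]
gripper_width: 0.304
grasp_force: 41.4
```

Emit:
{"api": "arm_command", "payload": {"rows": [[[20, 0, 0, 0.06, 0], [20, -0.025, 0, 0, 0], [20, 0, 0, 0, 0], [20, 0, 0, -0.03, 0], [20, 0, 0, -0.03, 0], [20, 0, 0, -0.02, 0], [20, 0, 0, 0, 0], [20, 0, 0, 0, 0], [20, 0, 0, 0, 0], [20, 0, 0, 0, 0]]]}}

```text
t: 72.2
eef_pos: [0.6644, -0.0381, 0.0581]
tool_rot: [0.0, 0.736, 0.677, 0.002]
contact_force: [-5.5, 2.1, 24.6]
gripper_width: 0.304
grasp_force: 41.6
```

```bash
python3 - <<'E'
from h import *
o=get_obs(); F=o["contact_force"]+[0,0,.9]; M=o["torque"]; print(F.round(2),M.round(3))
for rz in (-.0289,-.0604,-.06+.0187): # contact height rel. to reference
  rx=(rz*F[0]-M[1])/F[2]; ry=(M[0]+rz*F[1])/F[2]; print(rz,"rx,ry mm",round(rx*1000,1),round(ry*1000,1))
im=cv2.imread("pics/top12.png")[:,:,::-1].copy()
# blue discs in the bores
for b in blobs(im,"blue",20,(314,120,358,195)):
  if b[0]<150: print(b[0],(plane("top",b[1],.03)*1000).round(1),(plane("top",b[1],.019)*1000).round(1))
s=snap("side")
for b in blobs(s,"cop",30,(345,150,435,240)):
  v,u=np.nonzero(b[2]); print(b[0],b[1],u.min(),u.max(),v.min(),v.max())
E
```

```text
[-5.55  2.12 25.54] [ 0.628  1.904 -0.071]
-0.0289 rx,ry mm -68.3 22.2
-0.0604 rx,ry mm -61.5 19.6
-0.041299999999999996 rx,ry mm -65.6 21.2
45 [[670.   50.5]] [[672.8  50.4]]
36 [[669.   17.6]] [[671.8  17.3]]
47 [[558.2  26.7]] [[560.1  26.5]]
45 [[553.2 -29.1]] [[555.  -29.8]]
366 [398.8 206.6] 390 407 187 223
208 [357.5 203.3] 353 362 192 215
```

Emit:
{"api": "arm_command", "payload": {"rows": [[[20, 0, 0, 0.08, 0], [20, 0.01, 0.025, 0, 0], [20, 0, 0, 0, 0], [20, 0, 0, -0.03, 0], [20, 0, 0, -0.03, 0], [20, 0, 0, -0.02, 0], [20, 0, 0, 0, 0], [20, 0, 0, 0, 0], [20, 0, 0, 0, 0], [20, 0, 0, 0, 0]]]}}

```text
t: 73.5
eef_pos: [0.6643, -0.0364, 0.0577]
tool_rot: [-0.0, 0.736, 0.677, 0.001]
contact_force: [-7.1, 3.6, 24.2]
gripper_width: 0.305
grasp_force: 43.1
```

Emit:
{"api": "arm_command", "payload": {"rows": [[[20, 0.018, 0, 0.01, 0], [20, 0.018, 0, 0, 0], [20, 0, -0.025, 0, 0], [20, 0, -0.025, 0, 0], [20, 0, -0.02, 0, 0], [20, -0.02, 0, 0, 0], [20, -0.02, 0, 0, 0], [20, -0.015, 0, 0, 0], [20, 0, 0, 0, 0], [20, 0, 0, 0, 0]]]}}

```text
t: 74.75
eef_pos: [0.664, -0.0397, 0.0553]
tool_rot: [0.001, 0.735, 0.678, 0.001]
contact_force: [3.7, 3.5, 2.0]
gripper_width: 0.305
grasp_force: 39.4
```

Emit:
{"api": "arm_command", "payload": {"rows": [[[20, 0.012, 0.012, 0, 0], [20, 0, 0, -0.05, 0], [20, 0, 0, -0.05, 0], [20, 0, 0, -0.05, 0], [20, 0, 0, -0.05, 0], [20, 0, 0, -0.05, 0], [20, 0, 0, -0.04, 0], [20, 0, 0, 0, 0], [20, 0, 0, 0, 0], [20, 0, 0, 0, 0]]]}}

```text
t: 76.0
eef_pos: [0.6638, -0.0389, 0.0375]
tool_rot: [-0.0, 0.735, 0.678, 0.001]
contact_force: [4.1, 6.0, 1.5]
gripper_width: 0.309
grasp_force: 39.4
```

Emit:
{"api": "arm_command", "payload": {"rows": [[[38, 0, 0, 0, 0], [38, 0, 0, 0, 0], [38, 0, 0, 0, 0], [38, 0, 0, 0.5, 0], [38, 0, 0, 0.8, 0], [38, 0, 0, 0.26, 0], [50, -0.8, 0, 0, 0], [50, -0.8, 0, 0, 0], [50, -0.8, 0, 0, 0], [50, -0.8, 0, 0, 0]]]}}

```text
t: 77.25
eef_pos: [0.4688, -0.0406, 0.1306]
tool_rot: [-0.0, 0.736, 0.677, -0.001]
contact_force: [-0.3, 0.1, 0.4]
gripper_width: 0.587
grasp_force: 0.0
```

Emit:
{"api": "arm_command", "payload": {"rows": [[[50, -0.8, -0.03, 0, 0], [50, 0, 0, 0, 0], [50, 0, 0, -0.4, 0], [50, 0, 0, -0.4, 0], [50, 0, 0, 0, 0], [50, 0, 0, 0, 0], [50, 0, 0, 0, 0], [50, 0, 0, 0, 0], [50, 0, 0, 0, 0], [50, 0, 0, 0, 0]]]}}

```text
t: 78.5
eef_pos: [0.423, -0.0421, 0.0834]
tool_rot: [0.0, 0.736, 0.677, 0.0]
contact_force: [0.3, -0.2, 0.2]
gripper_width: 0.584
grasp_force: 0.0
```

```bash
python3 - <<'E'
from h import *
tool()
im=snap("side"); cv2.imwrite("pics/side14.png",im[:,:,::-1])
for b in blobs(im,"cop",40,(340,150,435,240)): v,u=np.nonzero(b[2]); print(b[0],b[1],u.min(),u.max(),v.min(),v.max())
print(proj("side",[[.6704,.0177,.093],[.6648,-.0385,.093],[.5587,.0267,.093],[.6648,-.0385,.03]]).round(1))
E
```

```text
t 78.50 tcp [423.  -42.1  83.4] closing yaw -4.7 F [ 0.3 -0.2  0.2] w 49.9 g 0
375 [397.2 204.4] 390 405 183 222
195 [357.6 201.9] 353 363 191 214
[[396.4 191.5]
 [401.2 201.1]
 [358.6 193.3]
 [399.1 220.2]]
```

Emit:
{"api": "arm_command", "payload": {"rows": [[[50, -0.05, 0.023, -0.3, 0], [50, 0, 0, -0.4, 0], [50, 0, 0, -0.22, 0], [50, 0, 0, 0, 0], [20, 0, 0, 0, 0], [20, 0, 0, 0, 0], [20, 0, 0, 0, 0], [20, 0, 0, 0, 0], [20, 0, 0, 0, 0], [20, 0, 0, 0, 0]]]}}

```text
t: 79.8
eef_pos: [0.4206, -0.0408, 0.0287]
tool_rot: [0.0, 0.736, 0.677, 0.001]
contact_force: [-0.9, -0.2, 6.9]
gripper_width: 0.31
grasp_force: 39.6
```

Emit:
{"api": "arm_command", "payload": {"rows": [[[20, 0, 0, 0.5, 0], [20, 0, 0, 0.8, 0], [20, 0, 0, 0.6, 0], [20, 0.6, 0.05, 0, 0], [20, 0.6, 0.05, 0, 0], [20, 0.6, 0.05, 0, 0], [20, 0.4, 0.04, 0, 0], [20, 0, 0, 0, 0], [20, 0, 0, 0, 0], [20, 0, 0, 0, 0]]]}}

```text
t: 81.05
eef_pos: [0.5508, -0.0295, 0.1421]
tool_rot: [-0.0, 0.736, 0.677, -0.0]
contact_force: [-0.4, 0.5, 0.1]
gripper_width: 0.308
grasp_force: 40.0
```

```bash
python3 - <<'E'
from h import *
tool()
E
```

```text
t 81.05 tcp [550.8 -29.5 142.1] closing yaw -4.7 F [-0.4  0.5  0.1] w 26.3 g 40
```

Emit:
{"api": "arm_command", "payload": {"rows": [[[20, 0.058, 0.005, 0, 0], [20, 0, 0, -0.5, 0], [20, 0, 0, -0.5, 0], [20, 0, 0, -0.25, 0], [20, 0, 0, -0.05, 0], [20, 0, 0, -0.05, 0], [20, 0, 0, -0.05, 0], [20, 0, 0, -0.04, 0], [20, 0, 0, 0, 0], [20, 0, 0, 0, 0]]]}}

```text
t: 82.3
eef_pos: [0.5566, -0.0291, 0.0582]
tool_rot: [-0.0, 0.736, 0.677, 0.002]
contact_force: [-6.6, 1.4, 20.1]
gripper_width: 0.307
grasp_force: 42.1
```

Emit:
{"api": "arm_command", "payload": {"rows": [[[20, 0, 0, 0.07, 0], [20, -0.036, 0, 0, 0], [20, 0, 0, 0, 0], [20, 0, 0, -0.03, 0], [20, 0, 0, -0.03, 0], [20, 0, 0, -0.03, 0], [20, 0, 0, 0, 0], [20, 0, 0, 0, 0], [20, 0, 0, 0, 0], [20, 0, 0, 0, 0]]]}}

```text
t: 83.55
eef_pos: [0.553, -0.029, 0.0543]
tool_rot: [-0.0, 0.736, 0.677, -0.0]
contact_force: [-0.8, 1.1, -3.2]
gripper_width: 0.305
grasp_force: 39.9
```

Dropped in; lower home, release, then retreat.

Emit:
{"api": "arm_command", "payload": {"rows": [[[20, 0.005, 0, -0.08, 0], [20, 0, 0, -0.08, 0], [20, 0, 0, -0.07, 0], [20, 0, 0, -0.05, 0], [20, 0, 0, 0, 0], [20, 0, 0, 0, 0], [20, 0, 0, 0, 0], [38, 0, 0, 0, 0], [38, 0, 0, 0, 0], [38, 0, 0, 0, 0]]]}}

```text
t: 84.8
eef_pos: [0.5539, -0.0296, 0.038]
tool_rot: [0.0, 0.736, 0.677, 0.0]
contact_force: [-1.3, -1.2, 1.3]
gripper_width: 0.448
grasp_force: 0.0
```

Emit:
{"api": "arm_command", "payload": {"rows": [[[38, 0, 0, 0.5, 0], [38, 0, 0, 0.8, 0], [38, 0, 0, 0.5, 0], [38, -0.5, -0.7, 0, 0], [38, -0.5, -0.7, 0, 0], [38, 0, -0.9, 0, 0], [38, 0, -0.9, 0, 0], [38, 0, -0.9, 0, 0], [38, 0, 0, 0, 0], [38, 0, 0, 0, 0]]]}}

```text
t: 86.05
eef_pos: [0.4934, -0.275, 0.1456]
tool_rot: [-0.0, 0.736, 0.677, 0.0]
contact_force: [-0.8, -0.4, 0.1]
gripper_width: 0.44
grasp_force: 0.0
```

```bash
python3 - <<'E'
from h import *
tool()
im=snap("top"); s=snap("side")
for b in blobs(im,"cop",40,(310,110,365,200)): print("tube",b[0],(plane("top",b[1],.093)*1000).round(1))
for b in blobs(im,"yel",25,(285,110,345,185)): print("keeper",b[0],[np.round(x,1) for x in rect(pts(b[2],"top",.0435))])
for b in blobs(im,"yel",60,(200,160,260,230)): print("bridge",[np.round(x,1) for x in rect(pts(b[2],"top",.038))])
for b in blobs(im,"red",60,(180,160,260,230)): print("sq",b[0],[np.round(x,1) for x in rect(pts(b[2],"top",.038))])
a=cv2.resize(s[135:245,265:420],(760,300),interpolation=cv2.INTER_CUBIC); t=cv2.resize(im[110:235,180:365],(440,297),interpolation=cv2.INTER_CUBIC)
o=np.zeros((600,760,3),np.uint8); o[:300]=a; o[300:597,:440]=t
cv2.imwrite("pics/fin.png",o[:,:,::-1])
E
```

```text
t 86.05 tcp [ 493.4 -275.   145.6] closing yaw -4.8 F [-0.8 -0.4  0.1] w 37.5 g 0
tube 96 [[663.1  18.7]]
tube 78 [[657.4 -38.1]]
tube 64 [[554.7  28. ]]
tube 63 [[548.7 -27.9]]
keeper 87 [array([619.9,  63.3]), array([23.6, 37.6]), np.float64(0.9)]
bridge [array([502.3, 280.7]), array([115.8,  57.7]), np.float64(5.6)]
sq 536 [array([487.4, 372.4]), array([107.3,  74.4]), np.float64(7.8)]
```

View pics/fin.png

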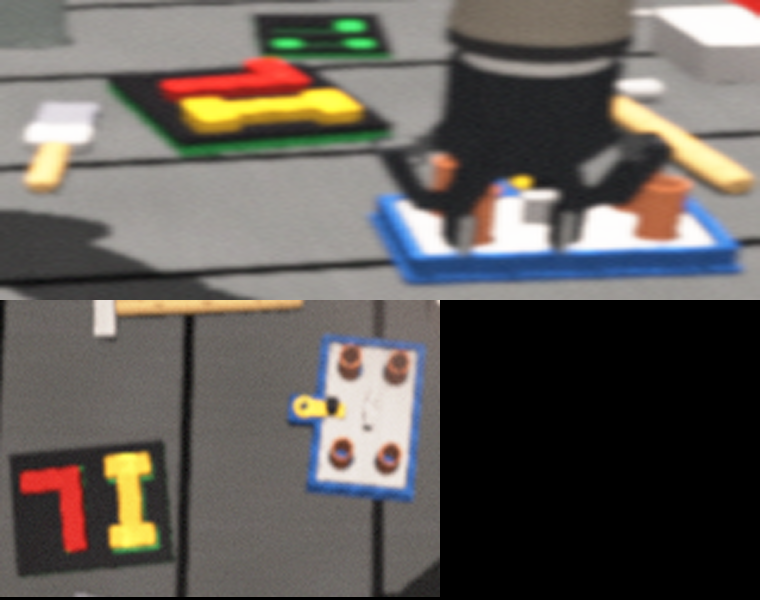

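```bash
python3 -c "
from station import job
print(job.hand_in())"
```

```text
the job is handed in; nothing more can be done
None
```

I handed the job in at 86 s: both gauges are in their cutouts, the plate is seated, the keeper is at its stop, and all four tubes stand in their bores. The final pictures and contact readings agree with this, but the hand-in returned no verdict. The bystanders were never touched.

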